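# Clear and restock the slide-top cream chiller

## Robot

A 6-joint arm with a two-finger parallel gripper is mounted at the origin on the work surface. World frame = base frame: x ahead of the robot, y to its left, z up, the work surface at z = 0. Lengths are in mm, angles in rad, forces in N, time in s.
With the tool pointing down it reaches from about 275 to 1000 mm from the base axis. Payload 8.4 kg.
Tool frame: the origin (TCP) lies at the very end of the fingers, on their centre line; the grasp point (between the pads) lies 19 mm behind it; z points along the fingers, y is the direction in which the jaws open and shut (so a half turn about z gives the same grasp; the last joint's range is limited). The gripper opens to 85 mm and grips with 20 to 120 N. Pads are 22 mm wide; open, the fingers measure 114 mm over their backs; the gripper's body (76 mm by 85 mm) begins 54 mm behind the grasp point. The pads swing forward as they close: fully open they stand 13 mm farther back than shut.
Start: joints at [1.33, 0.353, 1.633, -0, 1.155, -0.002], TCP at [147.834, 607.267, 231.281] pointing down, gripper open.
Joint ranges: [-2.63, 2.63], [-0.92, 2.1], [0.06, 2.66], [-1.3, 4.44], [0, 2.69], [-3.02, 3.02]. Speed limits (rad/s): [2.22, 2.22, 2.79, 3.14, 3.14, 3.14].

## Interface

Orientations are given as [roll, pitch, yaw] about the fixed x, y, z axes, in that order (R = Rz(yaw) Ry(pitch) Rx(roll)).
In Python, from rig import r gives the robot as it stands.
- The arm moves only by the tool move_arm, never from a script. Its argument "increments" is a list of rows, each an object of numbers: "tx", "ty", "tz": the shift along the tool's x, y, z in cm; "rx", "ry", "rz": the turn, a rotation vector about the tool's x, y, z in degrees; "gripper": the gripper's target within -1 to 1 (fully open at 1, half-way at 0, shut at -1). A call has 1 to 12 rows; each row shifts and turns the commanded pose from where the row before left it, along the tool's axes as they then stand; what a row does not reach is not made up. A row lasts 1/10 s, in which the tool goes at most 50 mm and 8.59 degrees, less where a joint would pass 70% of its speed; a pose out of reach is approached as far as the arm can. A call is refused whole if a number of a shift passes 5 or a number of a turn 8.59, either way. A call with a gripper value outside its range is refused whole. The fingers move at their own pace and stop on an object; "squeeze" is the grip in N (left out, the last holds). Time passes only in rows, so rows that do not move let the fingers close. It gives the time, the measured TCP pose, the force and the opening at its end, in the units of the state.
- r.sense(): the state, without advancing time (a new reading comes with each control period).
- r.grab_frame(name): name is "side" or "top" or "wrist"; returns (picture, depth): 400x640x3 uint8, red, green, blue; 400x640 float32, mm along the optical axis (not along the pixel's ray), 0 where there is no reading.
- r.camera_model(name): a dict with "fx", "fy", "cx", "cy" (pixels), "R" (3x3) and "t" (3): a world point X has camera coordinates R X + t; the wrist camera has in their place "hand_eye" (4x4, takes a point from camera to tool coordinates, whose origin is the TCP and whose axes are the flange's). Camera axes: x right, y down, z forward; pixel columns grow to the right and rows downward; lengths in mm; the calibration is good to about 2 mm. The wrist camera is an equidistant fisheye: a pixel r from the principal point sees the ray r / f radians off the axis. A picture is of the moment at which its call begins: read the wrist's pose just before it. camera_model takes no time and is no camera call.
- r.sign_off(): hands the job in, once; it reports no verdict.
Trained networks look in the newest picture that a camera, given by its name, has taken for a name from the list of things; names that differ only in an ending like _2 or _b are one class to them, and where a whole thing is asked for, a point or a joint stands for the part that bears it (a point fixed in the world has none). Each returns a list of dicts, best first, with "confidence" (0 to 1); they miss things now and then, are a little off and sometimes report something else, mostly with a low value. They report only what shows in the picture. A call takes as long as a camera call. They do not tell look-alikes from the thing itself.
- r.cut_out(query, camera): "mask" (400x640 bool, what is visible of it) and "bbox" ([left, top, right, bottom] in pixels, round what is visible of it).
- r.place_of(query, camera): "location" ([row, column] in pixels: a listed point, or the origin of a listed thing).
The state is a dict: "clock": time; "qpos": joint angles; "qvel": joint speeds; "joint_efforts": joint torques, N m; "eef_pos": TCP position; "tcp_rot": TCP orientation; "contact_force": force on the tool from outside, world axes, zero at the start; "wrist_torque": the same for the moment, N m; "opening": opening from 0.0 (shut) to 1.0 (fully open).
Only numpy, scipy, OpenCV 4.12 (cv2) and the standard library are available. Lean on these libraries where they do the work, as an engineer would, in place of code of your own. Each camera call takes 0.05 s, during which the arm holds its last target. There are 200 camera calls.

## Task

Restock the cream chiller on the coffee bar: one of its two wells holds only yesterday's empties (bare open necks, no caps). First clear every empty out into the white bus tub; then stand all the fresh small bottles, capped and waiting on the counter, upright in that same well; and finally slide the cover over that well until it clicks into its stop, so that the bottles already opened (pouring spouts) in the other well stay uncovered for serving. Leave those opened bottles in their well, and everything else on the counter where it is.

Things in the scene. Friction and masses are not known exactly. Their poses are not given: they have to be found in the camera images.
- chiller: Slide-top chiller, a fixed steel box 276 (x) x 288 (y) x 150 mm high. Origin: centre of its underside. Its cover slides along its y; two wells lie side by side, centred at y = +64 and -64 mm. Dark rails along y stand on its front and back walls, 126 to 138 mm either side of the middle, tops 160 mm above the counter. Ear and plunger at the cover's far edge reach 188 mm.
- well_a: One of the two steel wells (which side it is on changes): inside 234 (x) x 118 (y) mm, walls 4 mm, floor 28 mm and rim 148 mm above the counter; room for three bottles in a row along x. Origin: centre of its underside, 24 mm above the counter; inner floor at z = 4 mm; axes parallel to the chiller's. The wells look the same: tell them by what stands in them.
- well_b: The other well, the same as well_a in all respects.
- cover (a joint): Cover, a plate 250 (x) x 134 (y) x 4 mm, top 156 mm above the counter; covers one well at a time, starts anywhere on its travel. Value (m): its middle along the chiller's y. Clicks into three stops: -0.064 (over the -y well), 0 (half over both), +0.064 (over the +y well). About 12 N takes it out of or into a stop, 1 N between stops; drawn in from 3 mm off. It runs up to 20 mm past the outer stops if pushed too far.
- cover_pull (a point): Middle of the cover's pull, a black upright fin along x in the middle of the cover: 130 (x) x 18 (y, the width to pinch) mm, 34 mm high, its top 190 mm above the counter. This point is 14 mm below its top. Moves with the cover; axes parallel to the chiller's.
- fresh1_mid (a point): Fresh bottle, white, closed by a flat screw cap: 60 mm in diameter to 60 mm height, a sloping shoulder to 80 mm, then a neck of 34 mm; cap 40 mm in diameter from 92 to 116 mm (the top). Mass about 240 g. The point is on its axis half-way up (58 mm); z is its upward axis. On the counter at the start; two or three are there (None if absent). Grip it by the cap, from above.
- fresh2_mid (a point): Fresh bottle, white, closed by a flat screw cap: 60 mm in diameter to 60 mm height, a sloping shoulder to 80 mm, then a neck of 34 mm; cap 40 mm in diameter from 92 to 116 mm (the top). Mass about 240 g. The point is on its axis half-way up (58 mm); z is its upward axis. On the counter at the start; two or three are there (None if absent). 
- fresh3_mid (a point): Fresh bottle, white, closed by a flat screw cap: 60 mm in diameter to 60 mm height, a sloping shoulder to 80 mm, then a neck of 34 mm; cap 40 mm in diameter from 92 to 116 mm (the top). Mass about 240 g. The point is on its axis half-way up (58 mm); z is its upward axis. On the counter at the start; two or three are there (None if absent). 
- empty1_mid (a point): Empty bottle, the same white bottle without its cap: bare open neck 34 mm in diameter from 80 to 114 mm (the top). Light, about 50 g. The point is on its axis half-way up (57 mm); z is its upward axis. Stands in the well to be restocked at the start; two or three are there (None if absent).
- empty2_mid (a point): Empty bottle, the same white bottle without its cap: bare open neck 34 mm in diameter from 80 to 114 mm (the top). Light, about 50 g. The point is on its axis half-way up (57 mm); z is its upward axis. Stands in the well to be restocked at the start; two or three are there (None if absent).
- empty3_mid (a point): Empty bottle, the same white bottle without its cap: bare open neck 34 mm in diameter from 80 to 114 mm (the top). Light, about 50 g. The point is on its axis half-way up (57 mm); z is its upward axis. Stands in the well to be restocked at the start; two or three are there (None if absent).
- open1_mid (a point): Opened bottle in use, the same white bottle with a 40 mm collar and a conical pouring spout, 118 mm high. The point is on its axis 59 mm up. Stands in the other well, to be left there; one or two are there (None if absent).
- open2_mid (a point): Opened bottle in use, the same white bottle with a 40 mm collar and a conical pouring spout, 118 mm high. The point is on its axis 59 mm up. Stands in the other well, to be left there; one or two are there (None if absent).
- tub: White bus tub, open, fixed: inside 250 (x) x 190 (y) mm, walls 5 mm, 75 mm high (a thin rim flange reaches 12 mm outwards), floor 5 mm thick. Origin: centre of its underside. Bottles may stand or lie in it.
- syrup: Bystander: glass syrup bottle with a brass pump, 73 mm in diameter, 285 mm high, loose. Origin: centre of its underside.
- carton: Bystander: drink carton 70 x 70 x 205 mm, loose. Origin: centre of its underside.
- creamer: Bystander: large white creamer bottle (not one of the fresh bottles, too tall for the wells), 75 mm in diameter, 185 mm high, loose. Origin: centre of its underside.
Mind the look-alikes: they are no part of the job. Leave any green or orange look-alike of the part that bears empty1_mid alone.

How it is judged (in metres and radians):
On the way, in this order (a step that is already met when the one before it is completed fails the run):
1. every empty bottle has been put in the bus tub and let go (x of empty1_mid in the frame of tub between -0.125 and 0.125 m and y of empty1_mid in the frame of tub between -0.095 and 0.095 m and z of empty1_mid in the frame of tub between 0 and 0.075 m and x of empty2_mid in the frame of tub between -0.125 and 0.125 m and y of empty2_mid in the frame of tub between -0.095 and 0.095 m and z of empty2_mid in the frame of tub between 0 and 0.075 m and x of empty3_mid in the frame of tub between -0.125 and 0.125 m and y of empty3_mid in the frame of tub between -0.095 and 0.095 m and z of empty3_mid in the frame of tub between 0 and 0.075 m and contact force between the fingers and empty1 below 0.05 N and contact force between the fingers and empty2 below 0.05 N and contact force between the fingers and empty3 below 0.05 N), for 0.2 s.
2. every fresh bottle stands upright in the well that the empties came from, let go (x of fresh1_mid in the frame of well_b between -0.12 and 0.12 m and y of fresh1_mid in the frame of well_b between -0.06 and 0.06 m and z of fresh1_mid in the frame of well_b between 0 and 0.075 m and angle between each of fresh1_mid, fresh2_mid, fresh3_mid's own z axis and vertical below 0.12 rad and x of fresh2_mid in the frame of well_b between -0.12 and 0.12 m and y of fresh2_mid in the frame of well_b between -0.06 and 0.06 m and z of fresh2_mid in the frame of well_b between 0 and 0.075 m and x of fresh3_mid in the frame of well_b between -0.12 and 0.12 m and y of fresh3_mid in the frame of well_b between -0.06 and 0.06 m and z of fresh3_mid in the frame of well_b between 0 and 0.075 m and contact force between the fingers and fresh1 below 0.05 N and contact force between the fingers and fresh2 below 0.05 N and contact force between the fingers and fresh3 below 0.05 N), for 0.2 s.
At the end, for the whole second after the job is handed in: The cover is clicked in over the restocked well (its middle within 4 mm of that well's middle) and at rest; every fresh bottle stands upright (within 7 degrees) in that well; every empty is in the bus tub; every opened bottle still stands upright in the other well (all of step 1 and all of step 2 and horizontal distance between cover_pull and well_b below 0.004 m and velocity of joint cover between -0.005 and 0.005 m/s and x of open1_mid in the frame of well_a between -0.12 and 0.12 m and y of open1_mid in the frame of well_a between -0.06 and 0.06 m and z of open1_mid in the frame of well_a between 0 and 0.075 m and angle between each of open1_mid, open2_mid's own z axis and vertical below 0.12 rad and x of open2_mid in the frame of well_a between -0.12 and 0.12 m and y of open2_mid in the frame of well_a between -0.06 and 0.06 m and z of open2_mid in the frame of well_a between 0 and 0.075 m and linear speed of each of fresh1, fresh2, fresh3 below 0.02 m/s); the robot touches nothing.
It fails at once if an opened bottle is taken out of its well or tipped over (height (world z) of any of open1_mid, open2_mid above 0.13 m or angle between any of open1_mid, open2_mid's own z axis and vertical above 0.6 rad).
It fails at once if a bystander (syrup bottle, carton, creamer) is pushed more than 40 mm or tipped over (distance of any of syrup, carton, creamer from where it was at the start of the episode above 0.04 m or angle between any of syrup, carton, creamer's own z axis and vertical above 0.5 rad).
Of fresh1, fresh2, fresh3 only 2 to 3 are there at a start; the rules pass over those that are not, and their reading is None.
Of empty1, empty2, empty3 only 2 to 3 are there at a start; the rules pass over those that are not, and their reading is None.
Of open1, open2 only 1 to 2 are there at a start; the rules pass over those that are not, and their reading is None.
At some moment in a run one of fresh1, fresh2, fresh3 may be knocked a few centimetres aside while the robot is not near it.
It also fails if it takes over 210 s, if anything falls off the work surface, if the arm or the gripper's body presses on something with over 40 N, if the wrist force passes 120 N, or if a joint passes its speed limit or range.

## Working session

There is one attempt and no reset: what is moved stays moved. The work goes in short steps, Python scripts to look and compute and a tool call to move; the robot and the scene stay as the last step left them, time stands still between calls to the robot, and variables do not carry over. Pictures are saved under pics/ and viewed, about 12 in all and at most 16, crops included, and the job is handed in when it is done.

Besides the shell and the picture viewer there is one more tool, called after ">>>" as name(argument=value, ...), one argument or row to a line, values as JSON. move_arm: Moves the arm, as the interface text tells. Its arguments: {"type":"object","properties":{"increments":{"type":"array","items":{"type":"object","properties":{"tx":{"type":"number"},"ty":{"type":"number"},"tz":{"type":"number"},"rx":{"type":"number"},"ry":{"type":"number"},"rz":{"type":"number"},"gripper":{"type":"number"}}}},"squeeze":{"type":"number"}},"required":["increments"]}

```bash
mkdir -p pics; ls; python3 - <<'E'
from rig import r
import cv2,numpy as np
print(r.sense())
for c in ["top","side"]:
    p,d=r.grab_frame(c); cv2.imwrite(f"pics/{c}0.png",p[:,:,::-1])
    m=r.camera_model(c); print(c,m)
print(r.camera_model("wrist"))
E
```

```text
pics
{'clock': 0.0, 'qpos': array([ 1.32959085e+00,  3.53640638e-01,  1.63416142e+00, -4.51928864e-06,
        1.15521129e+00, -2.37158240e-03]), 'qvel': array([ 2.83968943e-04,  1.22205351e-03,  8.96518040e-04,  5.43256491e-05,
        1.25459713e-04, -9.52704756e-04]), 'joint_efforts': array([ 2.33362793e-03, -6.05268574e+01, -3.42063296e+01,  7.09907090e-05,
        9.43920080e-03,  5.18699051e-05]), 'eef_pos': array([147.72178604, 606.78142601, 230.55470513]), 'tcp_rot': array([-3.14017196e+00,  7.62717607e-07,  2.90276059e+00]), 'contact_force': array([-0.36979457,  0.2607762 , -1.01441238]), 'wrist_torque': array([ 0.03022982,  0.0451565 , -0.01981947]), 'opening': 0.9996237513429228}
top {'fx': 417.30685537719995, 'fy': 417.30685537719995, 'cx': 310.3359811093762, 'cy': 205.17429645652825, 'R': array([[ 0.00330989, -0.9997554 ,  0.02186759],
       [-0.9849503 , -0.00703821, -0.17269442],
       [ 0.17280608, -0.02096689, -0.98473268]]), 't': array([-7.79766757e-01,  5.15370941e+02,  1.24218529e+03])}
side {'fx': 429.70261831661173, 'fy': 429.70261831661173, 'cx': 311.8583244961381, 'cy': 195.86882685582904, 'R': array([[ 0.83443608, -0.55083028, -0.01739044],
       [-0.37963904, -0.5516568 , -0.74266344],
       [ 0.39948796,  0.62630726, -0.66943901]]), 't': array([-385.87209025,  292.00675541,  965.69804442])}
{'fx': 309.70691628693146, 'fy': 309.70691628693146, 'cx': 315.91882061228677, 'cy': 201.24867254331144, 'hand_eye': array([[-4.94035512e-05, -9.60027813e-01, -2.79904618e-01,
         7.04668479e+01],
       [ 9.99999975e-01,  1.40079885e-05, -2.24546522e-04,
        -1.01922676e-01],
       [ 2.19491807e-04, -2.79904622e-01,  9.60027788e-01,
        -1.43330748e+02],
       [ 0.00000000e+00,  0.00000000e+00,  0.00000000e+00,
         1.00000000e+00]])}
```

View pics/top0.png

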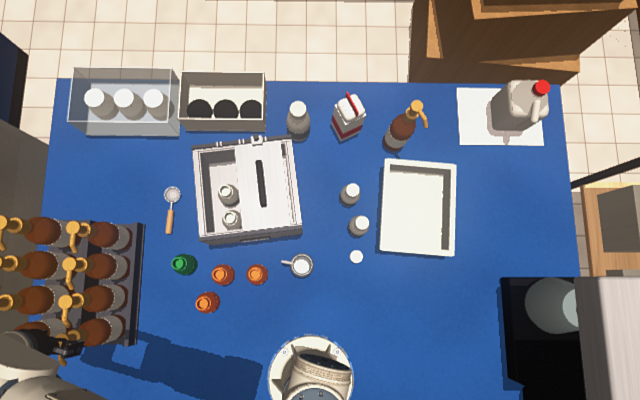

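View pics/side0.png

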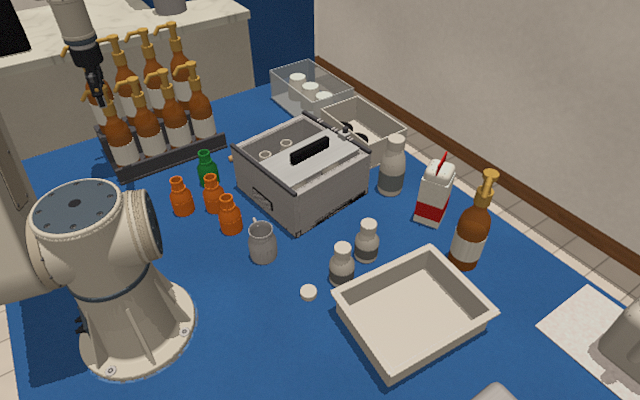

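Top view: the chiller is at (248,190), with two open-neck bottles at (228,193) and (231,218) in its left (+y) well. The cover lies over the right part, pull at (262,183). Two capped bottles stand at (350,193) and (359,225), with a loose cap at (357,257). The tub is at (418,208). The look-alikes are green (183,264) and orange (222,273), (257,273), (207,302). The creamer (298,118), carton (348,115) and syrup (402,128) stand behind. The clear bin at (125,98) also holds white-topped things.

```bash
cat > h.py <<'E'
from rig import r
import numpy as np, cv2
from scipy.spatial.transform import Rotation as Ro
def pose():
    s=r.sense(); T=np.eye(4); T[:3,:3]=Ro.from_euler('xyz',s['tcp_rot']).as_matrix(); T[:3,3]=s['eef_pos']; return T
def ray(c,row,col,T=None):
    m=r.camera_model(c); x=(col-m['cx'])/m['fx']; y=(row-m['cy'])/m['fy']
    if c=='wrist':
        th=np.hypot(x,y); k=np.sin(th)/max(th,1e-9); v=np.array([x*k,y*k,np.cos(th)])
        M=T@m['hand_eye']; return M[:3,3],M[:3,:3]@v
    v=np.array([x,y,1]); R=m['R']; return -R.T@m['t'],R.T@(v/np.linalg.norm(v))
def at_z(c,row,col,z,T=None):
    o,v=ray(c,row,col,T); return o+v*(z-o[2])/v[2]
def tri(rays):
    A=sum(np.eye(3)-np.outer(v,v) for o,v in rays); b=sum((np.eye(3)-np.outer(v,v))@o for o,v in rays)
    p=np.linalg.solve(A,b); return p,[np.linalg.norm(np.cross(p-o,v)) for o,v in rays]
def cloud(c,d):
    m=r.camera_model(c); v,u=np.mgrid[:400,:640]; P=np.stack([(u-m['cx'])/m['fx']*d,(v-m['cy'])/m['fy']*d,d],-1)
    return (P-m['t'])@m['R']
def proj(c,X):
    m=r.camera_model(c); q=m['R']@np.asarray(X)+m['t']; return m['cy']+m['fy']*q[1]/q[2],m['cx']+m['fx']*q[0]/q[2]
E
python3 - <<'E'
from h import *
np.set_printoptions(precision=1,suppress=True)
zz=dict(fresh1_mid=58,empty1_mid=85,open1_mid=87,cover_pull=176,chiller=0,tub=0,syrup=0,carton=0,creamer=0,well_a=24)
for c in ["top","side"]:
    p,d=r.grab_frame(c)
    C=cloud(c,d); np.save(f'{c}.npy',C)
    for q,z in zz.items():
        print(c,q)
        for o in r.place_of(q,c):
            a,b=o['location']; print('   ',np.round([a,b]),round(o['confidence'],2),at_z(c,a,b,z))
E
```

```text
top fresh1_mid
    [192. 350.] 0.83 [ 554.8 -120.    58. ]
top empty1_mid
    [277. 222.] 0.83 [296.6 258.2  85. ]
    [263. 183.] 0.8 [334.5 370.7  85. ]
    [274. 257.] 0.78 [303.5 155.9  85. ]
    [300. 203.] 0.72 [229.8 308.4  85. ]
    [218. 233.] 0.64 [469.7 231.8  85. ]
top open1_mid
    [142. 393.] 0.71 [ 708.1 -251.3   87. ]
    [183. 258.] 0.16 [573.5 161.3  87. ]
top cover_pull
top chiller
top tub
    [211. 410.] 0.75 [ 506.3 -318.3    0. ]
top syrup
top carton
top creamer
    [134. 297.] 0.72 [762.   46.9   0. ]
    [200. 232.] 0.53 [539.8 249.2  -0. ]
top well_a
    [202. 232.] 0.86 [528. 248.  24.]
side fresh1_mid
    [238. 366.] 0.77 [ 549.3 -115.8   58. ]
side empty1_mid
    [165. 206.] 0.77 [327.3 353.9  85. ]
    [168. 269.] 0.66 [471.6 236.2  85. ]
    [212. 227.] 0.66 [291.5 137.7  85. ]
    [193. 212.] 0.61 [288.8 228.8  85. ]
    [195. 182.] 0.59 [219.3 269.2  85. ]
    [184. 391.] 0.5 [713.4 -18.3  85. ]
side open1_mid
    [186. 296.] 0.64 [493.4 122.3  87. ]
side cover_pull
    [264. 344.] 0.19 [ 393.7 -227.2  176. ]
side chiller
side tub
    [322. 408.] 0.62 [ 504.2 -328.4    0. ]
side syrup
    [262. 461.] 0.63 [ 730.5 -275.6    0. ]
side carton
    [216. 426.] 0.58 [ 777.8 -106.2   -0. ]
    [171. 270.] 0.52 [512.9 321.4   0. ]
side creamer
    [185. 390.] 0.81 [779.7  51.1   0. ]
    [188. 297.] 0.65 [540.7 201.2   0. ]
side well_a
    [191. 317.] 0.77 [566.9 131.2  24. ]
```

```bash
python3 - <<'E'
from h import *
p=cv2.imread('pics/top0.png'); s=cv2.imread('pics/side0.png')
a=cv2.resize(p[130:250,180:380],(800,480),interpolation=cv2.INTER_CUBIC)
cv2.imwrite('pics/c1.png',a)
E
```

```text
(no output)
```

View pics/c1.png

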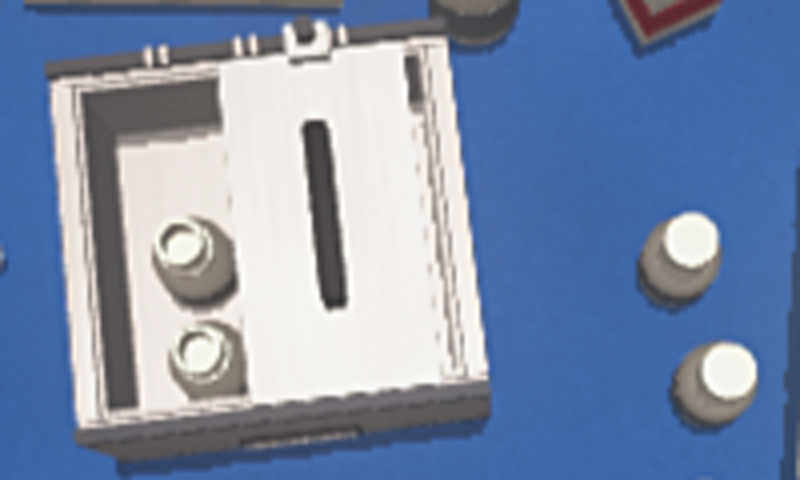

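Crop: both bottles in the left well have bare open necks (187,243 and 200,350 in the crop), so they are the empties. The two bottles on the right have flat caps, so they are the fresh ones. The cover stands short of the right well's stop. Next I measure from depth.

```bash
python3 - <<'E'
from h import *
np.set_printoptions(precision=1,suppress=True)
for c in ['top','side']:
    C=np.load(c+'.npy'); x,y,z=C[...,0],C[...,1],C[...,2]
    box=(x>380)&(x<720)&(y>-20)&(y<360)
    def rect(m,n):
        m=cv2.morphologyEx(m.astype('uint8'),cv2.MORPH_OPEN,np.ones((2,2)))>0
        P=C[m][:,:2].astype('f4'); print(c,n,len(P), cv2.minAreaRect(P), 'z',np.median(C[m][:,2]))
    rect(box&(z>135)&(z<168),'chiller top')
    rect(box&(z>180)&(z<196),'pull')
    rect((x>380)&(x<660)&(y<-180)&(y>-480)&(z>66)&(z<85),'tub rim')
    # blobs
    for nm,b,lo,hi in [('caps',(x>420)&(x<620)&(y<-60)&(y>-175),107,125),('necks',(x>420)&(x<640)&(y>175)&(y<300),133,147.)]:
        n,l,s,ce=cv2.connectedComponentsWithStats((b&(z>lo)&(z<hi)).astype('uint8'))
        for i in range(1,n):
            if s[i,4]>8: P=C[l==i]; print(c,nm,s[i,4],ce[i],(P.min(0)+P.max(0))/2,np.ptp(P,axis=0),np.median(P[:,2]))
E
```

```text
top chiller top 6386 ((516.9323120117188, 184.92556762695312), (449.6954345703125, 321.3262634277344), 0.3228292763233185) z 154.84410009737462
top pull 333 ((484.90887451171875, 113.93800354003906), (417.025390625, 48.969322204589844), 17.199098587036133) z 188.62733128931
top tub rim 1471 ((495.164306640625, -220.41448974609375), (306.9293212890625, 563.876220703125), 10.483940124511719) z 74.32639651699358
top caps 145 [352.3 190.1] [ 548.9 -120.3  114.9] [38.2 38.8 15.6] 115.45115929910557
top caps 149 [361.7 222.7] [ 453.  -145.4  114.3] [38.3 37.5 13.6] 115.75777275226562
top necks 60 [224.5 190.2] [539.7 248.9 139.8] [32.5 31.8 13.5] 140.2789313821745
top necks 59 [228.9 217.3] [461.5 233.9 139.8] [32.1 34.2 13.1] 140.55125737582262
top necks 18 [205.9 222.8] [446.2 297.3 140.5] [36.6  5.1 12.5] 141.87036414299013
side chiller top 4948 ((329.0823974609375, -55.8134765625), (1267.0269775390625, 393.7811584472656), 47.5771369934082) z 153.83024818544385
side pull 293 ((390.79559326171875, -104.26898193359375), (1292.1090087890625, 148.2173309326172), 51.545963287353516) z 185.5456438329896
side tub rim 2750 ((333.81494140625, -389.46343994140625), (718.5796508789062, 311.9922790527344), 19.468219757080078) z 73.34567148191448
side caps 187 [368.  223.8] [ 546.8 -119.9  112.7] [37.1 40.1 11.2] 114.61186963306228
side caps 211 [341.9 247.8] [ 450.9 -146.   113.1] [39.3 40.3 11.8] 114.70554271472844
side necks 72 [285.5 143. ] [538.7 249.8 139.2] [35.  35.4 12.2] 138.82977558108811
side necks 41 [247.3 145.9] [441.6 297.6 140.1] [42.7  4.5 13.8] 141.19395778053374
side necks 67 [264.2 154.4] [462.  235.9 138.6] [34.7 34.8  9.3] 139.4075295983604
```

```bash
python3 - <<'E'
from h import *
np.set_printoptions(precision=1,suppress=True)
for c in ['top','side']:
    C=np.load(c+'.npy'); x,y,z=C[...,0],C[...,1],C[...,2]
    box=(x>380)&(x<720)&(y>-20)&(y<360)
    def rect(m,n):
        m=cv2.morphologyEx(m.astype('uint8'),cv2.MORPH_OPEN,np.ones((2,2)))>0
        P=np.ascontiguousarray(C[m][:,:2],dtype='f4'); (cx,cy),s,a=cv2.minAreaRect(P); print(c,n,len(P),round(cx,1),round(cy,1),s,a, 'z',np.median(C[m][:,2]), 'median',np.median(P,0))
    rect(box&(z>138)&(z<168),'chiller top')
    rect(box&(z>156)&(z<164),'rails')
    rect(box&(z>180)&(z<196)&(x<600),'pull')
    rect((x>360)&(x<660)&(y<-170)&(y>-480)&(z>66)&(z<85),'tub rim')
E
```

```text
top chiller top 6310 516.9 184.9 (449.6954345703125, 321.3262634277344) 0.3228292763233185 z 154.89394552183578 median [543.5 152.5]
top rails 1209 497.3 183.8 (320.62469482421875, 405.8871154785156) 89.50129699707031 z 157.48659017364412 median [515.4 164.2]
top pull 266 441.4 102.9 (329.38079833984375, 39.35023498535156) 19.682342529296875 z 188.7317775872549 median [539.9 138.2]
top tub rim 1818 490.8 -222.0 (318.70758056640625, 553.8801879882812) 8.33778190612793 z 74.28470063176451 median [ 502.4 -335.1]
side chiller top 4693 329.0 -55.8 (1267.07470703125, 393.53350830078125) 47.5921745300293 z 154.12531691441828 median [530.3 128.9]
side rails 664 329.2 -56.2 (1267.310302734375, 391.06915283203125) 47.6665153503418 z 158.52995227915116 median [438.1 143.3]
side pull 238 544.2 139.4 (114.5714111328125, 15.461618423461914) 7.191819667816162 z 185.91419429344282 median [543.1 137.1]
side tub rim 3533 333.5 -388.6 (718.5796508789062, 313.83453369140625) 19.468219757080078 z 73.49782936993232 median [ 490.9 -354.2]
```

```bash
python3 - <<'E'
from h import *
np.set_printoptions(precision=1,suppress=True)
for c in ['top','side']:
    C=np.load(c+'.npy'); x,y,z=C[...,0],C[...,1],C[...,2]
    box=(x>380)&(x<720)&(y>-20)&(y<360)
    def rect(m,n):
        n_,l,s,_=cv2.connectedComponentsWithStats(m.astype('uint8')); 
        k=1+np.argmax(s[1:,4]); m=l==k
        P=np.ascontiguousarray(C[m][:,:2],dtype='f4'); (cx,cy),s,a=cv2.minAreaRect(P); print(c,n,len(P),round(cx,1),round(cy,1),s,a, 'z',np.median(C[m][:,2]), 'box',cv2.boxPoints(((cx,cy),s,a)).ravel())
    rect(box&(z>138)&(z<168),'chiller top')
    rect(box&(z>180)&(z<196)&(x<640),'pull')
    rect((x>360)&(x<660)&(y<-170)&(y>-480)&(z>66)&(z<85),'tub rim')
E
```

```text
top chiller top 6311 548.4 187.0 (277.5496826171875, 288.57183837890625) 7.436038970947266 z 155.1333331486209 box [392.1 312.1 429.5  25.9 704.7  61.9 667.3 348. ]
top pull 305 553.7 142.6 (129.97189331054688, 18.16693115234375) 7.426731586456299 z 189.32048243811465 box [488.  143.2 490.4 125.2 619.3 142.  616.9 160. ]
top tub rim 1834 509.1 -325.5 (223.7919158935547, 284.8312683105469) 85.5127182006836 z 74.69726580575326 box [ 358.4 -425.9  642.3 -448.2  659.8 -225.1  375.9 -202.8]
side chiller top 4702 547.3 188.4 (281.7242736816406, 294.2857360839844) 7.5416035652160645 z 154.30296856051075 box [388.3 315.8 427.   24.  706.3  61.  667.6 352.7]
side pull 271 551.0 143.1 (128.919921875, 22.63644027709961) 5.809325218200684 z 187.84588130666717 box [485.7 147.8 488.  125.3 616.3 138.3 614.  160.9]
side tub rim 3546 508.4 -323.9 (224.17562866210938, 287.354248046875) 85.47848510742188 z 73.72007603118075 box [ 356.3 -424.3  642.8 -446.9  660.5 -223.5  374.  -200.8]
```

```bash
cat >> h.py <<'E'
def go(x,y,z,yaw=None):
    T=pose(); d=T[:3,:3].T@(np.array([x,y,z])-T[:3,3])/10
    print('tool shift cm',d.round(2),'norm',np.linalg.norm(d).round(2),end=' ')
    if yaw is not None:
        print('rz deg',np.degrees(Ro.from_matrix(T[:3,:3].T@Ro.from_euler('xyz',[np.pi,0,yaw]).as_matrix()).as_rotvec()).round(2),end='')
    print()
CH=np.array([548,187.5]); TH=np.radians(7.44); YAW=np.pi+TH
def chw(x,y): return CH+[x*np.cos(TH)-y*np.sin(TH),x*np.sin(TH)+y*np.cos(TH)]
E
python3 - <<'E'
from h import *
C=np.load('top.npy'); x,y,z=C[...,0],C[...,1],C[...,2]
m=(y>430)&(x<460)&(x>20)&(z>20)&(z<600); print('rack max z', np.percentile(z[m],[50,90,99]), x[m].min(),x[m].max(),y[m].min())
for px in [(98,98),(98,126),(98,155),(257,357)]: print(px,C[px].round())
print(chw(0,64),chw(55,64),chw(-55,64)); go(553,143,400,YAW)
E
```

```text
rack max z [195.22353831 343.42195391 582.03200202] 88.71619598498116 459.90430268020646 432.40348807599986
(98, 98) [838. 658.  90.]
(98, 126) [838. 572.  91.]
(98, 155) [839. 483.  93.]
(257, 357) [ 359. -144.   17.]
[539.71277554 250.96118428] [594.24973078 258.08301781] [485.17582029 243.83935076]
tool shift cm [-50.35 -35.52 -16.87] norm 63.89 rz deg [ -0.     0.   -21.12]
```

>>> move_arm(
  increments=[
    {"tz":-5,"gripper":0.2},
    {"tz":-5},
    {"tz":-5},
    {"tz":-1,"rz":-7},
    {"rz":-7},
    {"rz":-7},
  ],
)

```text
invalid input
```

>>> move_arm(
  increments=[
    {"tx":0,"ty":0,"tz":-5,"rx":0,"ry":0,"rz":0,"gripper":0.2},
    {"tx":0,"ty":0,"tz":-5,"rx":0,"ry":0,"rz":0,"gripper":0.2},
    {"tx":0,"ty":0,"tz":-5,"rx":0,"ry":0,"rz":0,"gripper":0.2},
    {"tx":0,"ty":0,"tz":-1,"rx":0,"ry":0,"rz":-7,"gripper":0.2},
    {"tx":0,"ty":0,"tz":0,"rx":0,"ry":0,"rz":-7,"gripper":0.2},
    {"tx":0,"ty":0,"tz":0,"rx":0,"ry":0,"rz":-7,"gripper":0.2},
  ],
  squeeze=40,
)

```text
clock: 1.8
eef_pos: [147.9, 607.4, 392.2]
tcp_rot: [3.14, 0.001, -3.009]
contact_force: [-0.3, -0.8, 0.3]
opening: 0.595
```

>>> move_arm(
  increments=[
    {"tx":-2.65,"ty":-3.95,"tz":0,"rx":0,"ry":0,"rz":0,"gripper":0.2},
    {"tx":-2.65,"ty":-3.95,"tz":0,"rx":0,"ry":0,"rz":0,"gripper":0.2},
    {"tx":-2.65,"ty":-3.95,"tz":0,"rx":0,"ry":0,"rz":0,"gripper":0.2},
    {"tx":-2.65,"ty":-3.95,"tz":0,"rx":0,"ry":0,"rz":0,"gripper":0.2},
    {"tx":-2.65,"ty":-3.95,"tz":0,"rx":0,"ry":0,"rz":0,"gripper":0.2},
    {"tx":-2.65,"ty":-3.95,"tz":0,"rx":0,"ry":0,"rz":0,"gripper":0.2},
    {"tx":-2.65,"ty":-3.95,"tz":0,"rx":0,"ry":0,"rz":0,"gripper":0.2},
    {"tx":-2.65,"ty":-3.95,"tz":0,"rx":0,"ry":0,"rz":0,"gripper":0.2},
    {"tx":-2.65,"ty":-3.95,"tz":0,"rx":0,"ry":0,"rz":0,"gripper":0.2},
    {"tx":-2.65,"ty":-3.95,"tz":0,"rx":0,"ry":0,"rz":0,"gripper":0.2},
    {"tx":-2.65,"ty":-3.95,"tz":0,"rx":0,"ry":0,"rz":0,"gripper":0.2},
    {"tx":0,"ty":0,"tz":0,"rx":0,"ry":0,"rz":0,"gripper":0.2},
  ],
)

```text
clock: 3.0
eef_pos: [495.2, 209.4, 391.1]
tcp_rot: [-3.14, 0.001, -3.019]
contact_force: [0.1, 0.7, -0.3]
opening: 0.602
```

```bash
python3 - <<'E'
from h import *
print(r.sense()['qpos']); go(553,143,300,YAW)
E
```

```text
[ 0.39843759  0.09846553  1.60944104 -0.00196235  1.43321025 -1.29504838]
tool shift cm [-4.91 -7.28  9.13] norm 12.67 rz deg [-0.1   0.06 -0.4 ]
```

>>> move_arm(
  increments=[
    {"tx":-1.63,"ty":-2.43,"tz":3,"rx":0,"ry":0,"rz":-0.4,"gripper":0},
    {"tx":-1.63,"ty":-2.43,"tz":3,"rx":0,"ry":0,"rz":0,"gripper":0},
    {"tx":-1.63,"ty":-2.43,"tz":3,"rx":0,"ry":0,"rz":0,"gripper":0},
    {"tx":0,"ty":0,"tz":4,"rx":0,"ry":0,"rz":0,"gripper":0},
    {"tx":0,"ty":0,"tz":4,"rx":0,"ry":0,"rz":0,"gripper":0},
    {"tx":0,"ty":0,"tz":0,"rx":0,"ry":0,"rz":0,"gripper":0},
  ],
)

```text
clock: 3.6
eef_pos: [546.9, 147.0, 216.4]
tcp_rot: [-3.141, -0.009, -3.007]
contact_force: [-0.6, -0.3, -1.1]
opening: 0.501
```

```bash
python3 - <<'E'
from h import *
p,d=r.grab_frame('wrist'); cv2.imwrite('pics/w1.png',p[:,:,::-1]); go(553,143,162,YAW)
E
```

```text
tool shift cm [-0.4  -0.51  5.75] norm 5.79 rz deg [-0.03 -0.29  0.29]
```

View pics/w1.png

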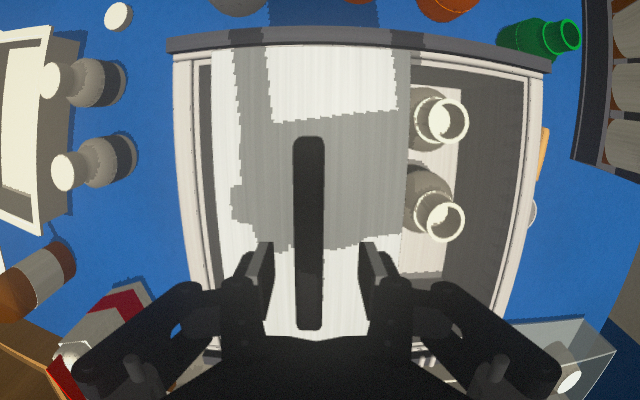

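The wrist view shows the black pull (308,230) lying between the open fingers (260 and 372,280), and both open-necked empties in the well on the right of the picture.

>>> move_arm(
  increments=[
    {"tx":-0.4,"ty":-0.4,"tz":2.8,"rx":0,"ry":0,"rz":0,"gripper":0},
    {"tx":0,"ty":0,"tz":2.4,"rx":0,"ry":0,"rz":0,"gripper":0},
    {"tx":0,"ty":0,"tz":0,"rx":0,"ry":0,"rz":0,"gripper":-1},
    {"tx":0,"ty":0,"tz":0,"rx":0,"ry":0,"rz":0,"gripper":-1},
    {"tx":0,"ty":0,"tz":0,"rx":0,"ry":0,"rz":0,"gripper":-1},
    {"tx":0,"ty":0,"tz":0,"rx":0,"ry":0,"rz":0,"gripper":-1},
  ],
  squeeze=40,
)

```text
clock: 4.25
eef_pos: [555.5, 144.6, 171.2]
tcp_rot: [3.141, 0.002, -3.007]
contact_force: [-2.7, 0.5, 5.9]
opening: 0.195
```

```bash
python3 - <<'E'
from h import *
x,y=chw(5,-64); go(x,y,165,YAW); print(x,y)
E
```

```text
tool shift cm [-0.3  -2.06  0.62] norm 2.17 rz deg [0.03 0.11 0.28]
561.2451294836166 124.68625512706448
```

>>> move_arm(
  increments=[
    {"tx":0,"ty":-0.8,"tz":0,"rx":0,"ry":0,"rz":0,"gripper":-1},
    {"tx":0,"ty":-0.8,"tz":0,"rx":0,"ry":0,"rz":0,"gripper":-1},
    {"tx":0,"ty":-0.4,"tz":0,"rx":0,"ry":0,"rz":0,"gripper":-1},
    {"tx":0,"ty":0,"tz":0,"rx":0,"ry":0,"rz":0,"gripper":-1},
    {"tx":0,"ty":0,"tz":0,"rx":0,"ry":0,"rz":0,"gripper":-1},
  ],
)

```text
clock: 4.75
eef_pos: [558.2, 124.1, 171.2]
tcp_rot: [-3.141, 0.002, -3.007]
contact_force: [-3.7, -0.5, 9.1]
opening: 0.199
```

```bash
python3 - <<'E'
from h import *
T=pose();d=T[:2,3]-CH; print(T[:3,3],d[0]*np.cos(TH)+d[1]*np.sin(TH), -d[0]*np.sin(TH)+d[1]*np.cos(TH), r.sense()['contact_force'])
E
```

```text
[558.15682841 124.1305591  171.22050959] 1.8657434168941744 -64.15112005850997 [-3.73264479 -0.45649462  9.09446927]
```

>>> move_arm(
  increments=[
    {"tx":0,"ty":0,"tz":0,"rx":0,"ry":0,"rz":0,"gripper":0.2},
    {"tx":0,"ty":0,"tz":0,"rx":0,"ry":0,"rz":0,"gripper":0.2},
    {"tx":0,"ty":0,"tz":0,"rx":0,"ry":0,"rz":0,"gripper":0.3},
    {"tx":0,"ty":0,"tz":-4,"rx":0,"ry":0,"rz":0,"gripper":0.3},
    {"tx":0,"ty":0,"tz":-4,"rx":0,"ry":0,"rz":0,"gripper":0.3},
    {"tx":0,"ty":0,"tz":0,"rx":0,"ry":0,"rz":0,"gripper":0.3},
  ],
)

```text
clock: 5.35
eef_pos: [560.7, 125.1, 254.8]
tcp_rot: [3.141, 0.009, -3.007]
contact_force: [-0.4, -0.3, 0.8]
opening: 0.653
```

```bash
python3 - <<'E'
from h import *
np.set_printoptions(precision=1,suppress=True)
T=pose(); p,d=r.grab_frame('wrist'); cv2.imwrite('pics/w2.png',p[:,:,::-1])
# depth check with top
p,d=r.grab_frame('top'); C=cloud('top',d); x,y,z=np.moveaxis(C,-1,0)
n,l,s,ce=cv2.connectedComponentsWithStats(((x>420)&(x<640)&(y>175)&(y<300)&(z>133)&(z<147)).astype('uint8'))
for i in range(1,n):
    if s[i,4]>25: P=C[l==i]; print(s[i,4],(P.min(0)+P.max(0))/2,np.ptp(P,axis=0))
go(539.5,249.3,215,YAW)
E
```

```text
tool shift cm [ 0.2 12.6  3.5] norm 13.1 rz deg [0.  0.1 0.3]
```

View pics/w2.png

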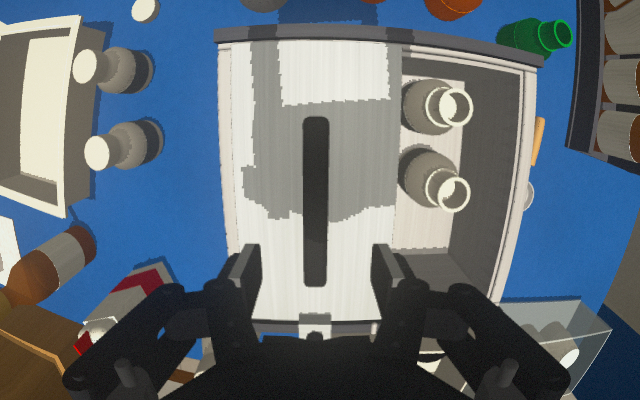

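The cover is now fully over the right-hand well and the empties' well is clear. The neck mouths are at (453,194) and (456,106) in the wrist view.

```bash
python3 - <<'E'
from h import *
np.set_printoptions(precision=1,suppress=True)
T=pose()
print(at_z('wrist',194,453.5,142,T),at_z('wrist',106.5,456,142,T))
print(at_z('wrist',202,315.5,190,T), 'pull')
E
```

```text
[537.9 246.4 142. ] [461.4 232.1 142. ]
[547.9 122.5 190. ] pull
```

>>> move_arm(
  increments=[
    {"tx":0,"ty":4.2,"tz":0.5,"rx":0,"ry":0,"rz":0,"gripper":0.4},
    {"tx":0,"ty":4.2,"tz":0.5,"rx":0,"ry":0,"rz":0,"gripper":0.4},
    {"tx":0.2,"ty":4.2,"tz":0.5,"rx":0,"ry":0,"rz":0,"gripper":0.4},
    {"tx":0,"ty":0,"tz":3,"rx":0,"ry":0,"rz":0,"gripper":0.4},
    {"tx":0,"ty":0,"tz":0,"rx":0,"ry":0,"rz":0,"gripper":0.4},
    {"tx":0,"ty":0,"tz":0,"rx":0,"ry":0,"rz":0,"gripper":0.4},
  ],
)

```text
clock: 6.05
eef_pos: [537.7, 248.3, 203.0]
tcp_rot: [-3.14, -0.003, -3.007]
contact_force: [0.4, 0.0, 0.9]
opening: 0.701
```

```bash
python3 - <<'E'
from h import *
go(539.5,249.3,114,YAW)
E
```

```text
tool shift cm [-0.22  0.09  8.9 ] norm 8.91 rz deg [-0.07 -0.19  0.29]
```

>>> move_arm(
  increments=[
    {"tx":-0.1,"ty":0,"tz":3,"rx":0,"ry":0,"rz":0,"gripper":0.4},
    {"tx":0,"ty":0,"tz":3,"rx":0,"ry":0,"rz":0,"gripper":0.4},
    {"tx":0,"ty":0,"tz":2.9,"rx":0,"ry":0,"rz":0,"gripper":0.4},
    {"tx":0,"ty":0,"tz":0,"rx":0,"ry":0,"rz":0,"gripper":0.4},
    {"tx":0,"ty":0,"tz":0,"rx":0,"ry":0,"rz":0,"gripper":-1},
    {"tx":0,"ty":0,"tz":0,"rx":0,"ry":0,"rz":0,"gripper":-1},
    {"tx":0,"ty":0,"tz":0,"rx":0,"ry":0,"rz":0,"gripper":-1},
    {"tx":0,"ty":0,"tz":0,"rx":0,"ry":0,"rz":0,"gripper":-1},
  ],
  squeeze=30,
)

```text
clock: 6.85
eef_pos: [541.1, 249.6, 117.3]
tcp_rot: [3.141, 0.003, -3.007]
contact_force: [0.3, -0.3, 8.0]
opening: 0.381
```

```bash
python3 - <<'E'
from h import *
a=np.radians(-4.5); go(509-50*np.cos(a),-325-50*np.sin(a),290,YAW); go(509+50*np.cos(a),-325+50*np.sin(a),290,YAW)
E
```

```text
tool shift cm [ 15.72 -55.44 -17.37] norm 60.18 rz deg [0.05 0.2  0.28]
tool shift cm [  5.95 -57.55 -17.34] norm 60.4 rz deg [0.05 0.2  0.28]
```

>>> move_arm(
  increments=[
    {"tx":0,"ty":0,"tz":-4,"rx":0,"ry":0,"rz":0,"gripper":-1},
    {"tx":0,"ty":0,"tz":-4.7,"rx":0,"ry":0,"rz":0,"gripper":-1},
    {"tx":0,"ty":0,"tz":-4.7,"rx":0,"ry":0,"rz":0,"gripper":-1},
    {"tx":0,"ty":0,"tz":-4,"rx":0,"ry":0,"rz":0,"gripper":-1},
    {"tx":0,"ty":0,"tz":0,"rx":0,"ry":0,"rz":0,"gripper":-1},
  ],
)

```text
clock: 7.35
eef_pos: [542.4, 250.4, 296.6]
tcp_rot: [3.138, 0.011, -3.007]
contact_force: [0.8, 1.2, -0.5]
opening: 0.382
```

>>> move_arm(
  increments=[
    {"tx":0.5,"ty":-4.79,"tz":0,"rx":0,"ry":0,"rz":0,"gripper":-1},
    {"tx":0.5,"ty":-4.79,"tz":0,"rx":0,"ry":0,"rz":0,"gripper":-1},
    {"tx":0.5,"ty":-4.79,"tz":0,"rx":0,"ry":0,"rz":0,"gripper":-1},
    {"tx":0.5,"ty":-4.79,"tz":0,"rx":0,"ry":0,"rz":0,"gripper":-1},
    {"tx":0.5,"ty":-4.79,"tz":0,"rx":0,"ry":0,"rz":0,"gripper":-1},
    {"tx":0.5,"ty":-4.79,"tz":0,"rx":0,"ry":0,"rz":0,"gripper":-1},
    {"tx":0.5,"ty":-4.79,"tz":0,"rx":0,"ry":0,"rz":0,"gripper":-1},
    {"tx":0.5,"ty":-4.79,"tz":0,"rx":0,"ry":0,"rz":0,"gripper":-1},
    {"tx":0.5,"ty":-4.79,"tz":0,"rx":0,"ry":0,"rz":0,"gripper":-1},
    {"tx":0.5,"ty":-4.79,"tz":0,"rx":0,"ry":0,"rz":0,"gripper":-1},
    {"tx":0.5,"ty":-4.79,"tz":0,"rx":0,"ry":0,"rz":0,"gripper":-1},
    {"tx":0.5,"ty":-4.79,"tz":0,"rx":0,"ry":0,"rz":0,"gripper":-1},
  ],
)

```text
clock: 8.55
eef_pos: [557.0, -330.4, 289.3]
tcp_rot: [3.142, 0.0, -3.007]
contact_force: [1.4, 0.9, -0.4]
opening: 0.389
```

>>> move_arm(
  increments=[
    {"tx":0,"ty":0,"tz":0,"rx":0,"ry":0,"rz":0,"gripper":-1},
    {"tx":0,"ty":0,"tz":0,"rx":0,"ry":0,"rz":0,"gripper":-1},
  ],
)

```text
clock: 8.75
eef_pos: [556.8, -329.4, 288.7]
tcp_rot: [3.141, -0.001, -3.009]
contact_force: [-0.7, -0.2, -1.4]
opening: 0.386
```

```bash
python3 - <<'E'
from h import *
a=np.radians(-4.5);  go(509+50*np.cos(a),-325+50*np.sin(a),95,YAW); print(r.sense()['opening'])
E
```

```text
tool shift cm [-0.22  0.   19.37] norm 19.37 rz deg [ 0.05 -0.04  0.15]
0.3864669273612549
```

>>> move_arm(
  increments=[
    {"tx":0,"ty":0,"tz":4.5,"rx":0,"ry":0,"rz":0,"gripper":-1},
    {"tx":0,"ty":0,"tz":4.8,"rx":0,"ry":0,"rz":0,"gripper":-1},
    {"tx":0,"ty":0,"tz":4.5,"rx":0,"ry":0,"rz":0,"gripper":-1},
    {"tx":0,"ty":0,"tz":3,"rx":0,"ry":0,"rz":0,"gripper":-1},
    {"tx":0,"ty":0,"tz":2.4,"rx":0,"ry":0,"rz":0,"gripper":-1},
    {"tx":0,"ty":0,"tz":0,"rx":0,"ry":0,"rz":0,"gripper":-1},
    {"tx":0,"ty":0,"tz":0,"rx":0,"ry":0,"rz":0,"gripper":-1},
  ],
)

```text
clock: 9.45
eef_pos: [557.4, -327.1, 97.2]
tcp_rot: [3.141, -0.001, -3.005]
contact_force: [-0.2, 1.0, -0.3]
opening: 0.388
```

>>> move_arm(
  increments=[
    {"tx":0,"ty":0,"tz":0,"rx":0,"ry":0,"rz":0,"gripper":0.3},
    {"tx":0,"ty":0,"tz":0,"rx":0,"ry":0,"rz":0,"gripper":0.3},
    {"tx":0,"ty":0,"tz":0,"rx":0,"ry":0,"rz":0,"gripper":0.3},
    {"tx":0,"ty":0,"tz":-4,"rx":0,"ry":0,"rz":0,"gripper":0.3},
    {"tx":0,"ty":0,"tz":-5,"rx":0,"ry":0,"rz":0,"gripper":0.3},
    {"tx":0,"ty":0,"tz":-5,"rx":0,"ry":0,"rz":0,"gripper":0.3},
    {"tx":0,"ty":0,"tz":0,"rx":0,"ry":0,"rz":0,"gripper":0.3},
  ],
)

```text
clock: 10.15
eef_pos: [560.8, -330.7, 245.8]
tcp_rot: [-3.134, 0.01, -3.007]
contact_force: [-0.4, -0.8, 0.2]
opening: 0.651
```

```bash
python3 - <<'E'
from h import *
go(461.7,234,240,YAW)
p,d=r.grab_frame('side'); cv2.imwrite('pics/s2.png',p[:,:,::-1])
E
```

```text
tool shift cm [ 2.25 57.29  0.1 ] norm 57.33 rz deg [-0.45  0.57  0.27]
```

View pics/s2.png

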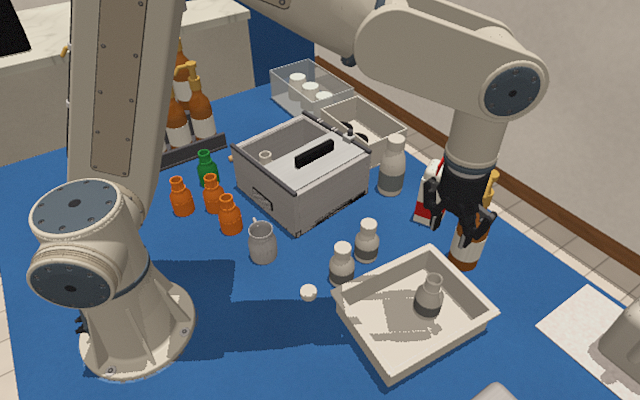

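The first empty stands in the tub (430,297), and the second is left in the well (265,157). I fetch it now.

>>> move_arm(
  increments=[
    {"tx":0.18,"ty":4.75,"tz":0,"rx":0,"ry":0,"rz":0,"gripper":0.4},
    {"tx":0.18,"ty":4.75,"tz":0,"rx":0,"ry":0,"rz":0,"gripper":0.4},
    {"tx":0.18,"ty":4.75,"tz":0,"rx":0,"ry":0,"rz":0,"gripper":0.4},
    {"tx":0.18,"ty":4.75,"tz":0,"rx":0,"ry":0,"rz":0,"gripper":0.4},
    {"tx":0.18,"ty":4.75,"tz":0,"rx":0,"ry":0,"rz":0,"gripper":0.4},
    {"tx":0.18,"ty":4.75,"tz":0,"rx":0,"ry":0,"rz":0,"gripper":0.4},
    {"tx":0.18,"ty":4.75,"tz":0,"rx":0,"ry":0,"rz":0,"gripper":0.4},
    {"tx":0.18,"ty":4.75,"tz":0,"rx":0,"ry":0,"rz":0,"gripper":0.4},
    {"tx":0.18,"ty":4.75,"tz":0,"rx":0,"ry":0,"rz":0,"gripper":0.4},
    {"tx":0.18,"ty":4.75,"tz":0,"rx":0,"ry":0,"rz":0,"gripper":0.4},
    {"tx":0.18,"ty":4.75,"tz":0,"rx":0,"ry":0,"rz":0,"gripper":0.4},
    {"tx":0.18,"ty":4.75,"tz":0,"rx":0,"ry":0,"rz":0,"gripper":0.4},
  ],
)

```text
clock: 11.4
eef_pos: [458.1, 234.9, 236.3]
tcp_rot: [-3.141, -0.001, -3.007]
contact_force: [1.1, -0.0, 0.0]
opening: 0.695
```

>>> move_arm(
  increments=[
    {"tx":0,"ty":0,"tz":2.5,"rx":0,"ry":0,"rz":0,"gripper":0.4},
    {"tx":0,"ty":0,"tz":2.5,"rx":0,"ry":0,"rz":0,"gripper":0.4},
    {"tx":0,"ty":0,"tz":0,"rx":0,"ry":0,"rz":0,"gripper":0.4},
    {"tx":0,"ty":0,"tz":0,"rx":0,"ry":0,"rz":0,"gripper":0.4},
  ],
)

```text
clock: 11.8
eef_pos: [458.9, 233.0, 186.8]
tcp_rot: [-3.141, -0.002, -3.007]
contact_force: [0.9, 0.2, 0.2]
opening: 0.7
```

```bash
python3 - <<'E'
from h import *
go(461.7,234,115,YAW)
E
```

```text
tool shift cm [-0.3   0.07  7.18] norm 7.19 rz deg [-0.04 -0.11  0.27]
```

>>> move_arm(
  increments=[
    {"tx":-0.2,"ty":0.1,"tz":2.5,"rx":0,"ry":0,"rz":0,"gripper":0.4},
    {"tx":0,"ty":0,"tz":2.5,"rx":0,"ry":0,"rz":0,"gripper":0.4},
    {"tx":0,"ty":0,"tz":2.2,"rx":0,"ry":0,"rz":0,"gripper":0.4},
    {"tx":0,"ty":0,"tz":0,"rx":0,"ry":0,"rz":0,"gripper":0.4},
    {"tx":0,"ty":0,"tz":0,"rx":0,"ry":0,"rz":0,"gripper":-1},
    {"tx":0,"ty":0,"tz":0,"rx":0,"ry":0,"rz":0,"gripper":-1},
    {"tx":0,"ty":0,"tz":0,"rx":0,"ry":0,"rz":0,"gripper":-1},
    {"tx":0,"ty":0,"tz":0,"rx":0,"ry":0,"rz":0,"gripper":-1},
  ],
)

```text
clock: 12.6
eef_pos: [462.5, 235.0, 117.0]
tcp_rot: [3.141, 0.003, -3.007]
contact_force: [-0.7, -2.0, 6.8]
opening: 0.383
```

>>> move_arm(
  increments=[
    {"tx":0,"ty":0,"tz":-4,"rx":0,"ry":0,"rz":0,"gripper":-1},
    {"tx":0,"ty":0,"tz":-4.7,"rx":0,"ry":0,"rz":0,"gripper":-1},
    {"tx":0,"ty":0,"tz":-4.7,"rx":0,"ry":0,"rz":0,"gripper":-1},
    {"tx":0,"ty":0,"tz":-4,"rx":0,"ry":0,"rz":0,"gripper":-1},
    {"tx":0,"ty":0,"tz":0,"rx":0,"ry":0,"rz":0,"gripper":-1},
  ],
)

```text
clock: 13.1
eef_pos: [464.1, 236.1, 296.1]
tcp_rot: [3.138, 0.01, -3.007]
contact_force: [1.0, 0.9, -0.3]
opening: 0.387
```

```bash
python3 - <<'E'
from h import *
a=np.radians(-4.5);  go(509-50*np.cos(a),-325-50*np.sin(a),290,YAW)
E
```

```text
tool shift cm [  7.97 -55.15   0.33] norm 55.72 rz deg [0.21 0.6  0.28]
```

>>> move_arm(
  increments=[
    {"tx":0.66,"ty":-4.6,"tz":0,"rx":0,"ry":0,"rz":0,"gripper":-1},
    {"tx":0.66,"ty":-4.6,"tz":0,"rx":0,"ry":0,"rz":0,"gripper":-1},
    {"tx":0.66,"ty":-4.6,"tz":0,"rx":0,"ry":0,"rz":0,"gripper":-1},
    {"tx":0.66,"ty":-4.6,"tz":0,"rx":0,"ry":0,"rz":0,"gripper":-1},
    {"tx":0.66,"ty":-4.6,"tz":0,"rx":0,"ry":0,"rz":0,"gripper":-1},
    {"tx":0.66,"ty":-4.6,"tz":0,"rx":0,"ry":0,"rz":0,"gripper":-1},
    {"tx":0.66,"ty":-4.6,"tz":0,"rx":0,"ry":0,"rz":0,"gripper":-1},
    {"tx":0.66,"ty":-4.6,"tz":0,"rx":0,"ry":0,"rz":0,"gripper":-1},
    {"tx":0.66,"ty":-4.6,"tz":0,"rx":0,"ry":0,"rz":0,"gripper":-1},
    {"tx":0.66,"ty":-4.6,"tz":0,"rx":0,"ry":0,"rz":0,"gripper":-1},
    {"tx":0.66,"ty":-4.6,"tz":0,"rx":0,"ry":0,"rz":0,"gripper":-1},
    {"tx":0.66,"ty":-4.6,"tz":0,"rx":0,"ry":0,"rz":0,"gripper":-1},
  ],
)

```text
clock: 14.3
eef_pos: [456.3, -324.8, 289.2]
tcp_rot: [3.142, 0.0, -3.007]
contact_force: [0.6, 0.0, 0.2]
opening: 0.386
```

>>> move_arm(
  increments=[
    {"tx":0,"ty":0,"tz":4.5,"rx":0,"ry":0,"rz":0,"gripper":-1},
    {"tx":0,"ty":0,"tz":4.5,"rx":0,"ry":0,"rz":0,"gripper":-1},
    {"tx":0,"ty":0,"tz":0,"rx":0,"ry":0,"rz":0,"gripper":-1},
    {"tx":0,"ty":0,"tz":0,"rx":0,"ry":0,"rz":0,"gripper":-1},
  ],
)

```text
clock: 14.7
eef_pos: [456.7, -322.7, 199.5]
tcp_rot: [3.14, -0.001, -3.007]
contact_force: [0.7, -0.3, -0.3]
opening: 0.389
```

```bash
python3 - <<'E'
from h import *
a=np.radians(-4.5);  go(509-50*np.cos(a),-325-50*np.sin(a),96,YAW)
E
```

```text
tool shift cm [-0.28  0.12 10.35] norm 10.36 rz deg [ 0.06 -0.07  0.28]
```

>>> move_arm(
  increments=[
    {"tx":0,"ty":0,"tz":4.2,"rx":0,"ry":0,"rz":0,"gripper":-1},
    {"tx":0,"ty":0,"tz":3.7,"rx":0,"ry":0,"rz":0,"gripper":-1},
    {"tx":0,"ty":0,"tz":2.4,"rx":0,"ry":0,"rz":0,"gripper":-1},
    {"tx":0,"ty":0,"tz":0,"rx":0,"ry":0,"rz":0,"gripper":-1},
    {"tx":0,"ty":0,"tz":0,"rx":0,"ry":0,"rz":0,"gripper":-1},
    {"tx":0,"ty":0,"tz":0,"rx":0,"ry":0,"rz":0,"gripper":0.3},
    {"tx":0,"ty":0,"tz":0,"rx":0,"ry":0,"rz":0,"gripper":0.3},
    {"tx":0,"ty":0,"tz":0,"rx":0,"ry":0,"rz":0,"gripper":0.3},
    {"tx":0,"ty":0,"tz":-4,"rx":0,"ry":0,"rz":0,"gripper":0.4},
    {"tx":0,"ty":0,"tz":-4,"rx":0,"ry":0,"rz":0,"gripper":0.4},
    {"tx":0,"ty":0,"tz":-4,"rx":0,"ry":0,"rz":0,"gripper":0.4},
    {"tx":0,"ty":0,"tz":0,"rx":0,"ry":0,"rz":0,"gripper":0.4},
  ],
)

```text
clock: 15.9
eef_pos: [459.7, -324.9, 222.5]
tcp_rot: [-3.135, 0.007, -3.007]
contact_force: [0.1, -0.6, 0.1]
opening: 0.702
```

```bash
cat > caps.py <<'E'
from h import *
np.set_printoptions(precision=1,suppress=True)
for c in ['top','side']:
    p,d=r.grab_frame(c); cv2.imwrite(f'pics/{c}_n.png',p[:,:,::-1]); C=cloud(c,d); x,y,z=np.moveaxis(C,-1,0)
    for nm,b,lo,hi in [('fresh',(x>380)&(x<680)&(y<-40)&(y>-210),107,125),('tub',(x>370)&(x<650)&(y<-210)&(y>-440),90,125)]:
        n,l,s,ce=cv2.connectedComponentsWithStats((b&(z>lo)&(z<hi)).astype('uint8'))
        for i in range(1,n):
            if s[i,4]>25: P=C[l==i]; print(c,nm,s[i,4],ce[i],(P.min(0)+P.max(0))/2,np.ptp(P,axis=0))
E
python3 caps.py; python3 -c "
from h import *
go(453,-145.5,200,YAW); go(549,-120,200)"
```

```text
top fresh 144 [352.3 190.1] [ 548.5 -120.4  114.9] [37.7 38.8 14.3]
top fresh 149 [361.6 222.7] [ 453.3 -145.1  114.5] [38.8 38.8 13.8]
top tub 139 [421.3 188.4] [ 557.6 -325.9  107.4] [35.6 34.6 34.6]
top tub 102 [420.8 222.9] [ 457.2 -324.   107.1] [33.  35.3 34.1]
side fresh 184 [367.7 223.9] [ 546.3 -120.   112.2] [37.4 38.6 10.3]
side fresh 213 [341.9 247.9] [ 450.8 -145.9  113.5] [38.  39.2 12. ]
side tub 301 [432.5 282.6] [ 554.7 -327.9  105.5] [33.8 35.9 30.8]
side tub 337 [396.4 303.9] [ 456.9 -324.8  105.5] [39.  36.5 31. ]
tool shift cm [-1.94 17.69  1.74] norm 17.88 rz deg [-0.11  0.12  0.28]
tool shift cm [-11.8   18.92   1.76] norm 22.37
```

View pics/side_n.png

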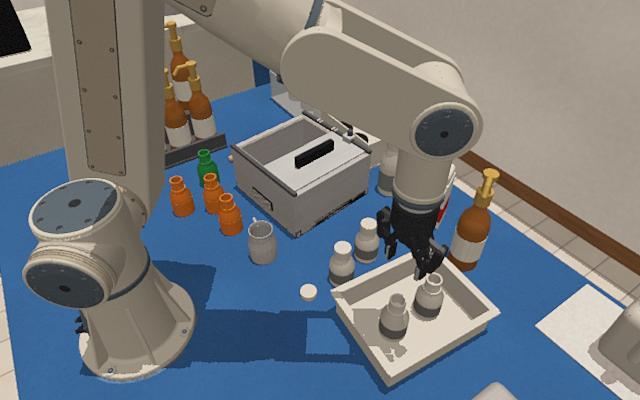

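Both empties stand in the tub (395,318 and 430,297), the well is empty, and the fresh bottles have not moved. Next is the fresh bottle at (452,-145).

>>> move_arm(
  increments=[
    {"tx":-0.45,"ty":4.45,"tz":0.4,"rx":0,"ry":0,"rz":0,"gripper":0.5},
    {"tx":-0.45,"ty":4.45,"tz":0.4,"rx":0,"ry":0,"rz":0,"gripper":0.5},
    {"tx":-0.45,"ty":4.45,"tz":0.4,"rx":0,"ry":0,"rz":0,"gripper":0.5},
    {"tx":-0.45,"ty":4.4,"tz":0.4,"rx":0,"ry":0,"rz":0,"gripper":0.5},
    {"tx":0,"ty":0,"tz":3,"rx":0,"ry":0,"rz":0,"gripper":0.5},
    {"tx":0,"ty":0,"tz":0,"rx":0,"ry":0,"rz":0,"gripper":0.5},
    {"tx":0,"ty":0,"tz":0,"rx":0,"ry":0,"rz":0,"gripper":0.5},
  ],
)

```text
clock: 16.7
eef_pos: [450.2, -144.6, 169.6]
tcp_rot: [3.141, -0.003, -3.007]
contact_force: [0.6, 0.5, 0.1]
opening: 0.75
```

```bash
python3 -c "
from h import *
go(452.5,-145.5,85,YAW)"
```

```text
tool shift cm [-0.24 -0.13  8.46] norm 8.46 rz deg [ 0.06 -0.15  0.29]
```

>>> move_arm(
  increments=[
    {"tx":-0.2,"ty":-0.1,"tz":3,"rx":0,"ry":0,"rz":0,"gripper":0.5},
    {"tx":0,"ty":0,"tz":3,"rx":0,"ry":0,"rz":0,"gripper":0.5},
    {"tx":0,"ty":0,"tz":2.4,"rx":0,"ry":0,"rz":0,"gripper":0.5},
    {"tx":0,"ty":0,"tz":0,"rx":0,"ry":0,"rz":0,"gripper":0.5},
    {"tx":0,"ty":0,"tz":0,"rx":0,"ry":0,"rz":0,"gripper":-1},
    {"tx":0,"ty":0,"tz":0,"rx":0,"ry":0,"rz":0,"gripper":-1},
    {"tx":0,"ty":0,"tz":0,"rx":0,"ry":0,"rz":0,"gripper":-1},
    {"tx":0,"ty":0,"tz":0,"rx":0,"ry":0,"rz":0,"gripper":-1},
  ],
  squeeze=40,
)

```text
clock: 17.5
eef_pos: [454.3, -145.9, 87.8]
tcp_rot: [-3.14, 0.003, -3.007]
contact_force: [-0.9, -0.7, 8.4]
opening: 0.453
```

>>> move_arm(
  increments=[
    {"tx":0,"ty":0,"tz":-3,"rx":0,"ry":0,"rz":0,"gripper":-1},
    {"tx":0,"ty":0,"tz":-4.5,"rx":0,"ry":0,"rz":0,"gripper":-1},
    {"tx":0,"ty":0,"tz":-4.5,"rx":0,"ry":0,"rz":0,"gripper":-1},
    {"tx":0,"ty":0,"tz":-4.5,"rx":0,"ry":0,"rz":0,"gripper":-1},
    {"tx":0,"ty":0,"tz":-4,"rx":0,"ry":0,"rz":0,"gripper":-1},
    {"tx":0,"ty":0,"tz":0,"rx":0,"ry":0,"rz":0,"gripper":-1},
    {"tx":0,"ty":0,"tz":0,"rx":0,"ry":0,"rz":0,"gripper":-1},
  ],
)

```text
clock: 18.2
eef_pos: [453.2, -145.4, 292.3]
tcp_rot: [-3.141, 0.002, -3.007]
contact_force: [-0.4, 0.4, -1.3]
opening: 0.454
```

```bash
python3 -c "
from h import *
go(*chw(55,65),300,YAW)
p,d=r.grab_frame('side'); cv2.imwrite('pics/s4.png',cv2.resize(p[100:300,200:520,::-1],(640,400)))"
```

```text
tool shift cm [-19.4   38.19  -0.77] norm 42.84 rz deg [-0.06  0.13  0.28]
```

View pics/s4.png

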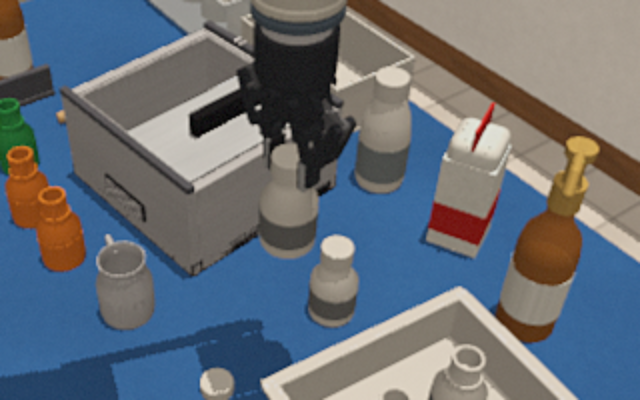

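The fresh bottle hangs straight in the grip (290,200 in the crop). I carry it over to the well.

>>> move_arm(
  increments=[
    {"tx":0,"ty":0,"tz":-2,"rx":0,"ry":0,"rz":0,"gripper":-1},
    {"tx":-1.94,"ty":3.82,"tz":0,"rx":0,"ry":0,"rz":0,"gripper":-1},
    {"tx":-1.94,"ty":3.82,"tz":0,"rx":0,"ry":0,"rz":0,"gripper":-1},
    {"tx":-1.94,"ty":3.82,"tz":0,"rx":0,"ry":0,"rz":0,"gripper":-1},
    {"tx":-1.94,"ty":3.82,"tz":0,"rx":0,"ry":0,"rz":0,"gripper":-1},
    {"tx":-1.94,"ty":3.82,"tz":0,"rx":0,"ry":0,"rz":0,"gripper":-1},
    {"tx":-1.94,"ty":3.82,"tz":0,"rx":0,"ry":0,"rz":0,"gripper":-1},
    {"tx":-1.94,"ty":3.82,"tz":0,"rx":0,"ry":0,"rz":0,"gripper":-1},
    {"tx":-1.94,"ty":3.82,"tz":0,"rx":0,"ry":0,"rz":0,"gripper":-1},
    {"tx":-1.94,"ty":3.82,"tz":0,"rx":0,"ry":0,"rz":0,"gripper":-1},
    {"tx":-1.94,"ty":3.82,"tz":0,"rx":0,"ry":0,"rz":0,"gripper":-1},
    {"tx":0,"ty":0,"tz":0,"rx":0,"ry":0,"rz":0,"gripper":-1},
  ],
)

```text
clock: 19.45
eef_pos: [594.0, 263.5, 308.1]
tcp_rot: [3.141, -0.003, -3.004]
contact_force: [-0.2, -0.1, -2.8]
opening: 0.458
```

>>> move_arm(
  increments=[
    {"tx":0,"ty":0,"tz":3,"rx":0,"ry":0,"rz":0,"gripper":-1},
    {"tx":0,"ty":0,"tz":2,"rx":0,"ry":0,"rz":0,"gripper":-1},
    {"tx":0,"ty":0,"tz":0,"rx":0,"ry":0,"rz":0,"gripper":-1},
    {"tx":0,"ty":0,"tz":0,"rx":0,"ry":0,"rz":0,"gripper":-1},
  ],
)

```text
clock: 19.85
eef_pos: [593.4, 258.6, 260.3]
tcp_rot: [-3.141, -0.002, -3.007]
contact_force: [0.6, -0.6, -0.8]
opening: 0.45
```

```bash
python3 -c "
from h import *
go(*chw(55,65),118,YAW)"
```

```text
tool shift cm [-0.11  0.05 14.23] norm 14.23 rz deg [-0.04 -0.14  0.26]
```

>>> move_arm(
  increments=[
    {"tx":0,"ty":0,"tz":3,"rx":0,"ry":0,"rz":0,"gripper":-1},
    {"tx":0,"ty":0,"tz":3.5,"rx":0,"ry":0,"rz":0,"gripper":-1},
    {"tx":0,"ty":0,"tz":3,"rx":0,"ry":0,"rz":0,"gripper":-1},
    {"tx":0,"ty":0,"tz":2.5,"rx":0,"ry":0,"rz":0,"gripper":-1},
    {"tx":0,"ty":0,"tz":2.2,"rx":0,"ry":0,"rz":0,"gripper":-1},
    {"tx":0,"ty":0,"tz":0,"rx":0,"ry":0,"rz":0,"gripper":-1},
    {"tx":0,"ty":0,"tz":0,"rx":0,"ry":0,"rz":0,"gripper":-1},
  ],
)

```text
clock: 20.55
eef_pos: [594.6, 259.2, 120.5]
tcp_rot: [3.141, 0.001, -3.007]
contact_force: [0.3, -0.1, -1.7]
opening: 0.454
```

>>> move_arm(
  increments=[
    {"tx":0,"ty":0,"tz":0,"rx":0,"ry":0,"rz":0,"gripper":0.4},
    {"tx":0,"ty":0,"tz":0,"rx":0,"ry":0,"rz":0,"gripper":0.4},
    {"tx":0,"ty":0,"tz":0,"rx":0,"ry":0,"rz":0,"gripper":0.4},
    {"tx":0,"ty":0,"tz":-3,"rx":0,"ry":0,"rz":0,"gripper":0.4},
    {"tx":0,"ty":0,"tz":-4,"rx":0,"ry":0,"rz":0,"gripper":0.4},
    {"tx":0,"ty":0,"tz":-5,"rx":0,"ry":0,"rz":0,"gripper":0.4},
    {"tx":0,"ty":0,"tz":0,"rx":0,"ry":0,"rz":0,"gripper":0.4},
  ],
)

```text
clock: 21.25
eef_pos: [597.6, 260.8, 247.5]
tcp_rot: [3.138, 0.012, -3.007]
contact_force: [0.4, -0.1, 0.3]
opening: 0.704
```

```bash
python3 caps.py; python3 -c "
from h import *
go(548.5,-120,240,YAW)"
```

```text
top fresh 145 [352.3 190.1] [ 548.9 -120.6  115.6] [37.4 38.8 15.6]
top tub 136 [421.5 188.4] [ 556.9 -326.2  107.2] [34.2 34.7 34.2]
top tub 138 [421.8 221.2] [ 458.9 -324.5  107.2] [36.  35.8 34.2]
side fresh 188 [367.9 223.8] [ 547.1 -119.7  113. ] [40.8 41.5 11.2]
side tub 316 [432.3 282.6] [ 554.4 -327.6  105.7] [36.  36.6 31.3]
side tub 330 [396.5 303.7] [ 456.5 -324.9  105.7] [36.3 36.8 31.2]
tool shift cm [  9.69 -36.99   0.07] norm 38.24 rz deg [0.06 0.21 0.28]
```

View pics/side_n.png

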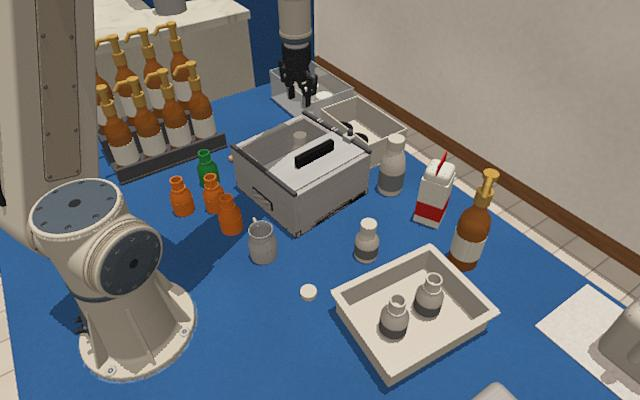

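The first fresh bottle's cap shows in the well (300,136). The second is still in place (367,240).

>>> move_arm(
  increments=[
    {"tx":1.2,"ty":-4.62,"tz":0,"rx":0,"ry":0,"rz":0,"gripper":0.5},
    {"tx":1.2,"ty":-4.62,"tz":0,"rx":0,"ry":0,"rz":0,"gripper":0.5},
    {"tx":1.2,"ty":-4.62,"tz":0,"rx":0,"ry":0,"rz":0,"gripper":0.5},
    {"tx":1.2,"ty":-4.62,"tz":0,"rx":0,"ry":0,"rz":0,"gripper":0.5},
    {"tx":1.2,"ty":-4.62,"tz":0,"rx":0,"ry":0,"rz":0,"gripper":0.5},
    {"tx":1.2,"ty":-4.62,"tz":0,"rx":0,"ry":0,"rz":0,"gripper":0.5},
    {"tx":1.2,"ty":-4.62,"tz":0,"rx":0,"ry":0,"rz":0,"gripper":0.5},
    {"tx":1.2,"ty":-4.62,"tz":0,"rx":0,"ry":0,"rz":0,"gripper":0.5},
    {"tx":0,"ty":0,"tz":4,"rx":0,"ry":0,"rz":0,"gripper":0.5},
    {"tx":0,"ty":0,"tz":4,"rx":0,"ry":0,"rz":0,"gripper":0.5},
    {"tx":0,"ty":0,"tz":0,"rx":0,"ry":0,"rz":0,"gripper":0.5},
    {"tx":0,"ty":0,"tz":0,"rx":0,"ry":0,"rz":0,"gripper":0.5},
  ],
)

```text
clock: 22.55
eef_pos: [547.7, -119.7, 158.6]
tcp_rot: [3.141, -0.003, -3.007]
contact_force: [0.6, -0.4, 1.0]
opening: 0.751
```

```bash
python3 caps.py; python3 -c "
from h import *
go(548.3,-120.2,85,YAW)"
```

```text
top tub 142 [421.3 188.6] [ 557.4 -326.5  106.9] [34.4 36.6 33.7]
top tub 142 [421.6 221.2] [ 458.8 -323.4  106.9] [36.5 38.  33.7]
side fresh 185 [367.9 223.8] [ 547.8 -120.1  113.1] [39.  39.  11.9]
side tub 310 [432.3 282.4] [ 555.9 -326.1  105.1] [35.8 36.2 30.1]
side tub 331 [396.5 303.8] [ 457.1 -324.2  105.6] [36.7 37.5 30.9]
tool shift cm [ 0.14 -0.02  7.57] norm 7.57 rz deg [-0.03  0.09  0.32]
```

>>> move_arm(
  increments=[
    {"tx":0,"ty":0,"tz":3,"rx":0,"ry":0,"rz":0,"gripper":0.5},
    {"tx":0,"ty":0,"tz":2.5,"rx":0,"ry":0,"rz":0,"gripper":0.5},
    {"tx":0,"ty":0,"tz":2,"rx":0,"ry":0,"rz":0,"gripper":0.5},
    {"tx":0,"ty":0,"tz":0,"rx":0,"ry":0,"rz":0,"gripper":0.5},
    {"tx":0,"ty":0,"tz":0,"rx":0,"ry":0,"rz":0,"gripper":-1},
    {"tx":0,"ty":0,"tz":0,"rx":0,"ry":0,"rz":0,"gripper":-1},
    {"tx":0,"ty":0,"tz":0,"rx":0,"ry":0,"rz":0,"gripper":-1},
    {"tx":0,"ty":0,"tz":0,"rx":0,"ry":0,"rz":0,"gripper":-1},
  ],
  squeeze=40,
)

```text
clock: 23.45
eef_pos: [549.9, -120.0, 86.4]
tcp_rot: [-3.141, 0.003, -3.007]
contact_force: [-1.7, 2.0, 6.6]
opening: 0.453
```

>>> move_arm(
  increments=[
    {"tx":0,"ty":0,"tz":-3,"rx":0,"ry":0,"rz":0,"gripper":-1},
    {"tx":0,"ty":0,"tz":-4.5,"rx":0,"ry":0,"rz":0,"gripper":-1},
    {"tx":0,"ty":0,"tz":-5,"rx":0,"ry":0,"rz":0,"gripper":-1},
    {"tx":0,"ty":0,"tz":-5,"rx":0,"ry":0,"rz":0,"gripper":-1},
    {"tx":0,"ty":0,"tz":-5,"rx":0,"ry":0,"rz":0,"gripper":-1},
    {"tx":0,"ty":0,"tz":0,"rx":0,"ry":0,"rz":0,"gripper":-1},
    {"tx":0,"ty":0,"tz":0,"rx":0,"ry":0,"rz":0,"gripper":-1},
  ],
)

```text
clock: 24.15
eef_pos: [548.9, -120.1, 311.2]
tcp_rot: [-3.14, 0.003, -3.007]
contact_force: [-0.5, -0.1, -2.9]
opening: 0.453
```

```bash
python3 -c "
from h import *
go(*chw(-50,65),310,YAW)"
```

```text
tool shift cm [ 0.93 37.01  0.07] norm 37.03 rz deg [-0.07  0.2   0.28]
```

>>> move_arm(
  increments=[
    {"tx":0.09,"ty":3.7,"tz":0,"rx":0,"ry":0,"rz":0,"gripper":-1},
    {"tx":0.09,"ty":3.7,"tz":0,"rx":0,"ry":0,"rz":0,"gripper":-1},
    {"tx":0.09,"ty":3.7,"tz":0,"rx":0,"ry":0,"rz":0,"gripper":-1},
    {"tx":0.09,"ty":3.7,"tz":0,"rx":0,"ry":0,"rz":0,"gripper":-1},
    {"tx":0.09,"ty":3.7,"tz":0,"rx":0,"ry":0,"rz":0,"gripper":-1},
    {"tx":0.09,"ty":3.7,"tz":0,"rx":0,"ry":0,"rz":0,"gripper":-1},
    {"tx":0.09,"ty":3.7,"tz":0,"rx":0,"ry":0,"rz":0,"gripper":-1},
    {"tx":0.09,"ty":3.7,"tz":0,"rx":0,"ry":0,"rz":0,"gripper":-1},
    {"tx":0.09,"ty":3.7,"tz":0,"rx":0,"ry":0,"rz":0,"gripper":-1},
    {"tx":0.09,"ty":3.7,"tz":0,"rx":0,"ry":0,"rz":0,"gripper":-1},
    {"tx":0,"ty":0,"tz":2,"rx":0,"ry":0,"rz":0,"gripper":-1},
    {"tx":0,"ty":0,"tz":0,"rx":0,"ry":0,"rz":0,"gripper":-1},
  ],
)

```text
clock: 25.35
eef_pos: [487.3, 245.3, 285.3]
tcp_rot: [-3.139, -0.007, -3.005]
contact_force: [0.8, -0.6, -2.8]
opening: 0.451
```

>>> move_arm(
  increments=[
    {"tx":0,"ty":0,"tz":3,"rx":0,"ry":0,"rz":0,"gripper":-1},
    {"tx":0,"ty":0,"tz":0,"rx":0,"ry":0,"rz":0,"gripper":-1},
    {"tx":0,"ty":0,"tz":0,"rx":0,"ry":0,"rz":0,"gripper":-1},
  ],
)

```text
clock: 25.65
eef_pos: [489.4, 244.6, 259.0]
tcp_rot: [-3.141, -0.002, -3.008]
contact_force: [-0.4, -0.5, -2.9]
opening: 0.456
```

```bash
python3 -c "
from h import *
go(*chw(-50,65),118,YAW)"
```

```text
tool shift cm [-0.1   0.09 14.1 ] norm 14.1 rz deg [-0.05 -0.13  0.23]
```

>>> move_arm(
  increments=[
    {"tx":0,"ty":0,"tz":3,"rx":0,"ry":0,"rz":0,"gripper":-1},
    {"tx":0,"ty":0,"tz":3.5,"rx":0,"ry":0,"rz":0,"gripper":-1},
    {"tx":0,"ty":0,"tz":3,"rx":0,"ry":0,"rz":0,"gripper":-1},
    {"tx":0,"ty":0,"tz":2.5,"rx":0,"ry":0,"rz":0,"gripper":-1},
    {"tx":0,"ty":0,"tz":2.2,"rx":0,"ry":0,"rz":0,"gripper":-1},
    {"tx":0,"ty":0,"tz":0,"rx":0,"ry":0,"rz":0,"gripper":-1},
    {"tx":0,"ty":0,"tz":0,"rx":0,"ry":0,"rz":0,"gripper":-1},
  ],
)

```text
clock: 26.35
eef_pos: [490.7, 245.5, 118.5]
tcp_rot: [3.141, 0.001, -3.007]
contact_force: [1.2, 0.4, -1.7]
opening: 0.456
```

>>> move_arm(
  increments=[
    {"tx":0,"ty":0,"tz":0.1,"rx":0,"ry":0,"rz":0,"gripper":0.4},
    {"tx":0,"ty":0,"tz":0,"rx":0,"ry":0,"rz":0,"gripper":0.4},
    {"tx":0,"ty":0,"tz":0,"rx":0,"ry":0,"rz":0,"gripper":0.4},
    {"tx":0,"ty":0,"tz":-3,"rx":0,"ry":0,"rz":0,"gripper":0.4},
    {"tx":0,"ty":0,"tz":-4,"rx":0,"ry":0,"rz":0,"gripper":0.4},
    {"tx":0,"ty":0,"tz":-4,"rx":0,"ry":0,"rz":0,"gripper":0.2},
    {"tx":0,"ty":0,"tz":0,"rx":0,"ry":0,"rz":0,"gripper":0.2},
  ],
)

```text
clock: 27.05
eef_pos: [492.9, 247.0, 232.4]
tcp_rot: [3.138, 0.009, -3.007]
contact_force: [0.9, 0.1, -0.9]
opening: 0.601
```

```bash
python3 -c "
from h import *
go(*chw(0,-64),240,YAW)"
```

```text
tool shift cm [ -4.64 -13.03  -0.76] norm 13.85 rz deg [0.18 0.53 0.28]
```

>>> move_arm(
  increments=[
    {"tx":-1.55,"ty":-4.3,"tz":0,"rx":0,"ry":0,"rz":0.2,"gripper":0.1},
    {"tx":-1.55,"ty":-4.3,"tz":0,"rx":0,"ry":0,"rz":0,"gripper":0.1},
    {"tx":-1.5,"ty":-4.3,"tz":0,"rx":0,"ry":0,"rz":0,"gripper":0.1},
    {"tx":0,"ty":0,"tz":0,"rx":0,"ry":0,"rz":0,"gripper":0.1},
    {"tx":0,"ty":0,"tz":0,"rx":0,"ry":0,"rz":0,"gripper":0.1},
  ],
)

```text
clock: 27.55
eef_pos: [552.6, 122.8, 226.1]
tcp_rot: [3.141, -0.0, -3.013]
contact_force: [-0.8, 0.4, 0.2]
opening: 0.548
```

```bash
python3 -c "
from h import *
go(*chw(0,-64),166,YAW)
p,d=r.grab_frame('wrist'); cv2.imwrite('pics/w5.png',p[:,:,::-1])"; python3 caps.py
```

```text
tool shift cm [-0.38  0.07  6.01] norm 6.02 rz deg [ 0.01 -0.01 -0.06]
top tub 139 [421.4 188.4] [ 556.5 -326.   106.2] [37.6 34.4 32.4]
top tub 141 [421.7 221.3] [ 458.9 -323.4  107.3] [36.  33.9 34.6]
side tub 311 [432.4 282.5] [ 555.2 -328.1  105.4] [36.8 34.5 30.8]
side tub 331 [396.4 303.6] [ 457.2 -323.9  105.5] [36.8 36.  30.8]
```

View pics/w5.png

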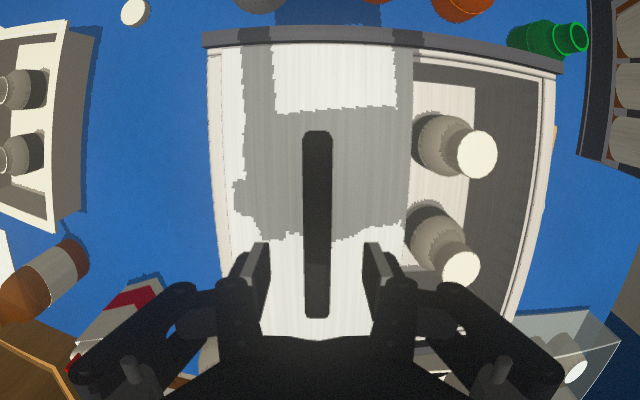

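Both fresh bottles stand upright in the well (caps at 478,152 and 460,267), and the pull (317,220) is between the fingers. I pinch it and slide the cover.

>>> move_arm(
  increments=[
    {"tx":-0.2,"ty":0,"tz":3,"rx":0,"ry":0,"rz":0,"gripper":0.1},
    {"tx":0,"ty":0,"tz":2.9,"rx":0,"ry":0,"rz":0,"gripper":0.1},
    {"tx":0,"ty":0,"tz":0,"rx":0,"ry":0,"rz":0,"gripper":0.1},
    {"tx":0,"ty":0,"tz":0,"rx":0,"ry":0,"rz":0,"gripper":-1},
    {"tx":0,"ty":0,"tz":0,"rx":0,"ry":0,"rz":0,"gripper":-1},
    {"tx":0,"ty":0,"tz":0,"rx":0,"ry":0,"rz":0,"gripper":-1},
    {"tx":0,"ty":0,"tz":0,"rx":0,"ry":0,"rz":0,"gripper":-1},
  ],
  squeeze=60,
)

```text
clock: 28.4
eef_pos: [555.3, 124.1, 169.0]
tcp_rot: [3.141, 0.002, -3.01]
contact_force: [-1.6, -0.8, 8.2]
opening: 0.198
```

```bash
python3 -c "
from h import *
T=pose();d=T[:2,3]-CH; print(T[:3,3],-d[0]*np.sin(TH)+d[1]*np.cos(TH)); go(*(T[:2,3]+128*np.array([-np.sin(TH),np.cos(TH)])),T[2,3],YAW)"
```

```text
[555.3029498  124.13676422 169.0006154 ] -63.77542448256226
tool shift cm [-0.02 12.8   0.  ] norm 12.8 rz deg [0.01 0.13 0.08]
```

>>> move_arm(
  increments=[
    {"tx":0,"ty":1.6,"tz":0,"rx":0,"ry":0,"rz":0,"gripper":-1},
    {"tx":0,"ty":1.6,"tz":0,"rx":0,"ry":0,"rz":0,"gripper":-1},
    {"tx":0,"ty":1.6,"tz":0,"rx":0,"ry":0,"rz":0,"gripper":-1},
    {"tx":0,"ty":1.6,"tz":0,"rx":0,"ry":0,"rz":0,"gripper":-1},
    {"tx":0,"ty":1.6,"tz":0,"rx":0,"ry":0,"rz":0,"gripper":-1},
    {"tx":0,"ty":1.6,"tz":0,"rx":0,"ry":0,"rz":0,"gripper":-1},
    {"tx":0,"ty":1.6,"tz":0,"rx":0,"ry":0,"rz":0,"gripper":-1},
    {"tx":0,"ty":1.6,"tz":0,"rx":0,"ry":0,"rz":0,"gripper":-1},
    {"tx":0,"ty":0,"tz":0,"rx":0,"ry":0,"rz":0,"gripper":-1},
    {"tx":0,"ty":0,"tz":0,"rx":0,"ry":0,"rz":0,"gripper":-1},
  ],
)

```text
clock: 29.4
eef_pos: [538.8, 251.7, 169.0]
tcp_rot: [3.141, 0.003, -3.01]
contact_force: [0.1, -3.7, 6.3]
opening: 0.199
```

```bash
python3 -c "
from h import *
T=pose();d=T[:2,3]-CH; print(T[:3,3],-d[0]*np.sin(TH)+d[1]*np.cos(TH),r.sense()['contact_force'])"
```

```text
[538.83651629 251.68776512 169.00907735] 64.83392871154601 [ 0.07718503 -3.71623774  6.30394408]
```

>>> move_arm(
  increments=[
    {"tx":0,"ty":0,"tz":0,"rx":0,"ry":0,"rz":0,"gripper":0.1},
    {"tx":0,"ty":0,"tz":0,"rx":0,"ry":0,"rz":0,"gripper":0.1},
    {"tx":0,"ty":0,"tz":0,"rx":0,"ry":0,"rz":0,"gripper":0.1},
    {"tx":0,"ty":0,"tz":-4,"rx":0,"ry":0,"rz":0,"gripper":0.1},
    {"tx":0,"ty":0,"tz":-5,"rx":0,"ry":0,"rz":0,"gripper":0.1},
    {"tx":0,"ty":0,"tz":-5,"rx":0,"ry":0,"rz":0,"gripper":0.1},
    {"tx":3,"ty":-3.5,"tz":-1,"rx":0,"ry":0,"rz":0,"gripper":0.1},
    {"tx":3,"ty":-3.5,"tz":0,"rx":0,"ry":0,"rz":0,"gripper":0.1},
    {"tx":3,"ty":-3.5,"tz":0,"rx":0,"ry":0,"rz":0,"gripper":0.1},
    {"tx":1,"ty":-4.8,"tz":0,"rx":0,"ry":0,"rz":0,"gripper":0.1},
    {"tx":0,"ty":-4.9,"tz":0,"rx":0,"ry":0,"rz":0,"gripper":0.1},
    {"tx":0,"ty":-4.9,"tz":0,"rx":0,"ry":0,"rz":0,"gripper":0.1},
  ],
)

```text
clock: 30.6
eef_pos: [471.0, -12.7, 317.8]
tcp_rot: [3.142, 0.001, -3.01]
contact_force: [0.9, 0.0, -0.1]
opening: 0.551
```

>>> move_arm(
  increments=[
    {"tx":0,"ty":-4.5,"tz":0,"rx":0,"ry":0,"rz":0,"gripper":0.1},
    {"tx":0,"ty":-4.5,"tz":0,"rx":0,"ry":0,"rz":0,"gripper":0.1},
    {"tx":0,"ty":0,"tz":0,"rx":0,"ry":0,"rz":0,"gripper":0.1},
    {"tx":0,"ty":0,"tz":0,"rx":0,"ry":0,"rz":0,"gripper":0.1},
    {"tx":0,"ty":0,"tz":0,"rx":0,"ry":0,"rz":0,"gripper":0.1},
  ],
)

```text
clock: 31.1
eef_pos: [483.0, -99.6, 317.2]
tcp_rot: [3.141, -0.0, -3.01]
contact_force: [-0.2, 0.1, -0.7]
opening: 0.55
```

```bash
python3 - <<'E'
from h import *
for c in ['top','side']:
    p,d=r.grab_frame(c); cv2.imwrite(f'pics/end_{c}.png',p[:,:,::-1]); C=cloud(c,d); x,y,z=np.moveaxis(C,-1,0)
    m=(z>180)&(z<196)&(x>440)&(x<625)&(y>170)&(y<330); n,l,s,_=cv2.connectedComponentsWithStats(m.astype('uint8')); m=l==1+np.argmax(s[1:,4])
    a=cv2.minAreaRect(np.ascontiguousarray(C[m][:,:2],dtype='f4')); d=np.array(a[0])-CH
    print(c,a,'y_ch',-d[0]*np.sin(TH)+d[1]*np.cos(TH))
a=cv2.imread('pics/end_top.png')[60:310,160:480]; cv2.imwrite('pics/end.png',cv2.resize(a,(800,600)))
E
```

```text
top ((540.2299194335938, 250.32276916503906), (131.20510864257812, 18.569944381713867), 7.380836486816406) y_ch 63.2999958273435
side ((538.3290405273438, 249.9119873046875), (130.35165405273438, 23.390277862548828), 6.900413990020752) y_ch 63.138813121559174
```

View pics/end.png

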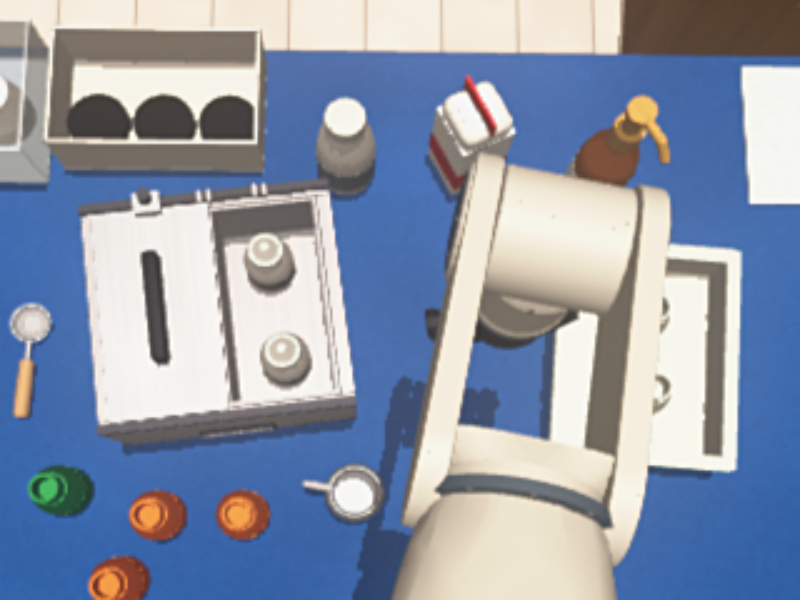

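The cover lies over the left well, the pull at (155,305) in the crop. The two opened bottles stand uncovered in the right well (268,258 and 285,355), and the empties are in the tub.

```bash
python3 -c "
from rig import r
print(r.sign_off())"
```

```text
the job is handed in; nothing more can be done
None
```

I cleared both empties into the bus tub, stood both fresh bottles in the emptied (+y) well, and slid the cover over that well. I handed the job in at about 31 s on the robot's clock. Before starting I had to push the cover from −45 mm to its −64 mm stop, because it hung partly over that well.

My last checks:
- **Cover:** two cameras put its middle at +63.1 and +63.3 mm, against the stop at +64 mm. That is within the 4 mm allowed, and I didn't check the click separately.
- **Fresh bottles:** both stood upright in the well in the wrist view just before I slid the cover over them. I couldn't see them after that.
- **Empties:** both stand inside the tub, confirmed by depth from two cameras before the slide.
- **Opened bottles:** both stand upright and uncovered in the other well.
- **Bystanders and look-alikes:** they look unmoved; I checked these by eye only.
- **Robot:** the gripper is open and clear of everything.

No check failed. One reading differed slightly: when pinching the cover's pull, the tool stopped about 3 mm higher than commanded, under 6–9 N, with no visible effect.

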